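Fit a temperature probe in the slanting tube that holds the thin disc

ROBOT

A 7-joint arm with a two-finger parallel gripper is mounted at the origin on the work surface. World frame = base frame: x ahead of the robot, y to its left, z up, the work surface at z = 0. Lengths are in m, angles in rad, forces in N, time in s.
With the tool pointing down it reaches from about 0.35 to 0.9 m from the base axis. Payload 7.2 kg.
Tool frame: the origin (TCP) lies midway between the tips of the shut fingers; the grasp point (between the pads) lies 19 mm behind it; z points along the fingers, x is the direction in which the jaws open and shut, and the axes are right-handed (so a half turn about z gives the same grasp; the last joint's range is limited). The gripper opens to 85 mm and grips with 20 to 120 N. Pads are 22 mm wide; open, the fingers measure 114 mm over their backs; the gripper's body (76 mm by 85 mm) begins 54 mm behind the grasp point. The pads swing forward as they close: fully open they stand 13 mm farther back than shut.
Start: joints at [1.066, 0.411, -0.013, 1.596, 0.006, 1.134, -0.082], TCP at [0.264, -0.566, 0.204] pointing down, gripper open.
Joint ranges: [-2.95, 2.95], [-0.29, 1.99], [-1.47, 1.44], [0.14, 2.54], [-1.03, 4.17], [0.13, 1.85], [-2.86, 2.86]. Speed limits (rad/s): [2.39, 2.39, 3.01, 3.01, 3.14, 3.14, 3.14].

INTERFACE

Orientations are given as a 3x3 rotation matrix whose columns are the frame's x, y, z axes.
In Python, from station import status, capture, workorder gives the robot as it stands. The module is installed in compiled form; this text tells all that it offers.
- The arm moves only by the tool move_arm, never from a script. Its argument "steps" is a list of rows, each a list of 7 numbers: the shift along the tool's x, y, z in units of 30 mm (1.0 is 30 mm), then the turn, a rotation vector about the tool's x, y, z in units of 6 degrees (1.0 is 6 degrees), then the opening in per cent of the stroke, from 0 (shut) to 100 (fully open). In form: [[dx, dy, dz, rx, ry, rz, hand], ...]. A call has 1 to 10 rows; each row shifts and turns the commanded pose from where the row before left it, along the tool's axes as they then stand; what a row does not reach is not made up. A row lasts 1/10 s, in which the tool goes at most 50 mm and 8.59 degrees, less where a joint would pass 70% of its speed; a pose out of reach is approached as far as the arm can. A call is refused whole if a number of a shift passes 1 or a number of a turn 1, either way. A call with a gripper value outside its range is refused whole. The fingers move at their own pace and stop on an object; "grip_force" is the grip in N (left out, the last holds). Time passes only in rows, so rows that do not move let the fingers close. It gives the time, the measured TCP pose, the force and the opening at its end, in the units of the state.
- status.get_state(): the state, without advancing time (a new reading comes with each control period).
- capture(name): name is "side" or "top" or "wrist"; returns a dict with "pixels" (400x640x3 uint8, blue, green, red), "range_z" (400x640 float32, m along the optical axis (not along the pixel's ray), 0 where there is no reading), "fx", "fy", "cx", "cy" (pixels), "k1" (the pictures are not rectified: a ray, as slopes to the right and down, at radius r is drawn at 1 + k1 r^2 times it, then the intrinsics apply), "R" (3x3) and "t" (3): a world point X has camera coordinates R X + t; the wrist camera has in their place "tool_from_camera" (4x4, takes a point from camera to tool coordinates, whose origin is the TCP and whose axes are the tool frame's). Camera axes: x right, y down, z forward; pixel columns grow to the right and rows downward; lengths in m; the calibration is good to about 2 mm. A picture is of the moment at which its call begins: read the wrist's pose just before it.
- workorder.close_job(): hands the job in, once; it reports no verdict.
The state is a dict: "t": time; "qpos": joint angles; "dq": joint speeds; "tau": joint torques, N m; "eef_pos": TCP position; "eef_rot": TCP orientation; "force": force on the tool from outside, world axes, zero at the start; "torque": the same for the moment, N m; "gripper_width": finger opening in m.
Only numpy, scipy, OpenCV 4.12 (cv2) and the standard library are available. Lean on these libraries where they do the work, as an engineer would, in place of code of your own. Each camera call takes 0.05 s, during which the arm holds its last target.

TASK

Fit the temperature probe in the slanting tube that holds the thin metal disc: bring the stopper to the tube's mouth and push the stem on down through it, without forcing, until the tip rests on the disc, with the stopper home on the mouth and the red ring on the stem level with its top. The two tubes look alike from outside and the other one holds a tall slug: if the tip stops with the ring still some 40 mm clear of the stopper, that is the wrong tube, so draw the probe out and use the other. Let go of the probe and leave the stand and the other things on the table where they are.

Things in the scene. Friction and masses are not known exactly. Their poses are not given: they have to be found in the camera images.
- probe_handle (a point): Middle of the blue round handle (20 mm dia, 62 mm long) of a temperature probe, 187 mm long, 85 g; the steel stem below it is 8 mm dia, 125 mm long. z axis: along the probe, tip to handle; this point is 156 mm above the tip. Starts upright, handle up, in a hole of the holder, tip 10 mm above the table, leaning up to 3 degrees. A red ring on the stem spans 114 to 118 mm from the tip.
- probe_tip (a point): Rounded end of the probe's stem, on its axis; same axes as probe_handle. It holds the sensor: more than 60 N on the stem (tip or side, even for an instant) counts as forcing it; 10 to 15 N is ample to feel the bottom. Feel for it at 30 mm/s or less: meeting it faster gives a sharp knock.
- stopper_seat (a point): Middle of the underside of the flange (36 mm dia, 8 mm thick) of the black rubber stopper on the stem; z towards the handle. Below it a plug 14 mm long tapers from 23 to 17 mm dia. The stopper slides on the stem against about 5 N of friction and stays where left: this point starts 50 to 59 mm above the tip and can reach 116. Home: flange flat on the tube's rim.
- tube_left: Left (+y) of two fixed tubes: glass, rim 32 mm dia, in a grey foam jacket (42 mm), leaning 35 degrees from vertical, mouth up towards the robot. Origin: middle of the mouth, 150 mm above the table; z out along the bore, y sideways. Bore 26 mm dia, 112 deep. One tube has a disc 6 mm thick at its bottom (106 deep), the other a slug 45 mm tall (67 deep); which is which varies and is hidden.
- tube_right: The tube on the right, the same in every way, parallel to the left one, 120 mm from it between axes.
- stand: Retort stand, fixed: dark steel base 220 x 150 x 12 mm, upright rod 462 mm high, 104 mm beyond the mouths, cross rod 260 mm long behind the tubes at about mouth height, boss and two clamps. Origin on the table below the middle between the two mouths, x away from the robot, z up.
- holder: Wooden block 60 x 210 x 40 mm with three upright holes along its y axis at -70, 0 and 70 mm, 9.5 mm wide and 30 mm deep; the probe, a glass rod and a spatula stand in them in any order. Fixed. Origin in the middle of its underside.
- glass_rod_mid (a point): Middle of a glass stirring rod, 8 mm in diameter, 150 mm long, standing in the holder (tip 10 mm above the table). To be left alone.
- spatula_mid (a point): Middle of a steel spatula, 8 mm rod with a flat blade on top, 153 mm long, standing in the holder. To be left alone.
- beaker: Glass beaker 72 mm in diameter, 92 mm high; origin in the middle of its underside. To be left alone.
- timer: White bench timer 30 x 85 x 70 mm; origin in the middle of its underside. To be left alone.
Not all that is in view belongs to the job. Of the things that look like the part that bears probe_handle, the smallest one is meant.

How it is judged:
By the outcome, as a careful person would: the job done as asked, in the order asked, and still so for the second after the job is handed in, with the robot touching nothing.
It also fails if it takes over 45 s, if anything falls off the work surface, if the arm or the gripper's body presses on something with over 40 N, if the wrist force passes 120 N, or if a joint passes its speed limit or range.

## Working session

There is one attempt and no reset: what is moved stays moved. The work goes in short steps, Python scripts to look and compute and a tool call to move; the robot and the scene stay as the last step left them, time stands still between calls to the robot, and variables do not carry over. Pictures are saved under pics/ and viewed, and the job is handed in when it is done.

Besides the shell and the picture viewer there is one more tool, called after "Call:" by a JSON object that holds its "op" and its "data", one argument or row to a line. move_arm: Moves the arm, as the interface text tells. Its arguments: {"type":"object","properties":{"steps":{"type":"array"},"grip_force":{"type":"number"}},"required":["steps"]}

```bash
mkdir -p pics; cat > h.py <<'E'
import numpy as np, cv2
from station import status, capture, workorder
def grab(name,tag):
    s=status.get_state(); c=capture(name)
    cv2.imwrite(f'pics/{tag}.png',c['pixels'])
    if 'tool_from_camera' in c:
        T=np.array(c['tool_from_camera']); W=np.eye(4); W[:3,:3]=s['eef_rot']; W[:3,3]=s['eef_pos']
        M=W@T; Rc=M[:3,:3]; o=M[:3,3]
    else:
        R=np.array(c['R']); Rc=R.T; o=-R.T@np.array(c['t'])
    d=dict(px=c['pixels'],z=c['range_z'],K=np.array([c['fx'],c['fy'],c['cx'],c['cy'],c['k1']]),Rc=Rc,o=o)
    np.savez(f'pics/{tag}.npz',**d); return d
def load(tag): return dict(np.load(f'pics/{tag}.npz'))
def slopes(d,u,v):
    fx,fy,cx,cy,k=d['K']; x=(np.asarray(u,float)-cx)/fx; y=(np.asarray(v,float)-cy)/fy
    a,b=x.copy(),y.copy()
    for _ in range(20):
        f=1+k*(a*a+b*b); a=x/f; b=y/f
    return a,b
def ray(d,u,v):
    a,b=slopes(d,u,v); r=np.stack([a,b,np.ones_like(a)],-1)@d['Rc'].T
    return d['o'],r
def pt(d,u,v):
    z=d['z'][np.asarray(v,int),np.asarray(u,int)]; o,r=ray(d,u,v); return o+r*z[...,None]
def onz(d,u,v,h):
    o,r=ray(d,u,v); return o+r*((h-o[2])/r[...,2])[...,None]
def proj(d,X):
    p=(np.asarray(X)-d['o'])@d['Rc']; a=p[...,0]/p[...,2]; b=p[...,1]/p[...,2]; f=1+d['K'][4]*(a*a+b*b)
    return np.stack([d['K'][0]*a*f+d['K'][2],d['K'][1]*b*f+d['K'][3]],-1)
def tri(rays):
    A=np.zeros((3,3));B=np.zeros(3)
    for o,r in rays:
        r=r/np.linalg.norm(r);P=np.eye(3)-np.outer(r,r);A+=P;B+=P@o
    return np.linalg.solve(A,B)
def pose():
    s=status.get_state(); print('t',round(s['t'],2),'p',np.round(s['eef_pos'],4),'F',np.round(s['force'],1),'w',round(s['gripper_width'],4)); print(np.round(s['eef_rot'],4).tolist()); return s
E
python3 - <<'E'
from h import *
pose()
for n in('side','top','wrist'):
    d=grab(n,n+'0'); print(n,d['K'],d['o'],d['Rc'].round(3).tolist())
E
```

```text
t 0.0 p [ 0.2641 -0.5658  0.2027] F [ 0.8 -0.1 -0. ] w 0.0856
[[0.4231, -0.9061, -0.0008], [-0.9061, -0.4231, 0.0015], [-0.0017, 0.0001, -1.0]]
side [ 4.09260926e+02  4.09260926e+02  3.16062536e+02  1.99319376e+02
 -9.09691707e-02] [0.38893586 0.63396105 0.87226168] [[-0.96, -0.198, 0.198], [-0.28, 0.709, -0.647], [-0.012, -0.677, -0.736]]
top [4.98867983e+02 4.98867983e+02 3.23339461e+02 1.96409156e+02
 2.23566409e-04] [ 0.43433379 -0.05471658  1.37221796] [[-0.027, -0.992, 0.124], [-0.999, 0.03, 0.02], [-0.024, -0.124, -0.992]]
wrist [ 3.21116229e+02  3.21116229e+02  3.22059573e+02  1.98465466e+02
 -1.64224240e-02] [ 0.32959633 -0.53379856  0.37329733] [[0.423, -0.87, -0.254], [-0.906, -0.406, -0.117], [-0.001, 0.279, -0.96]]
```

View pics/side0.png

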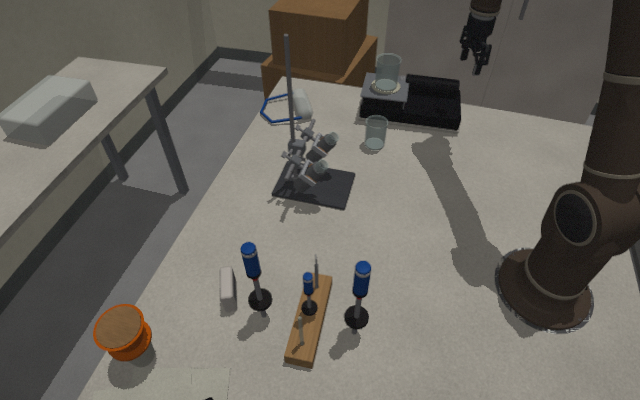

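View pics/top0.png

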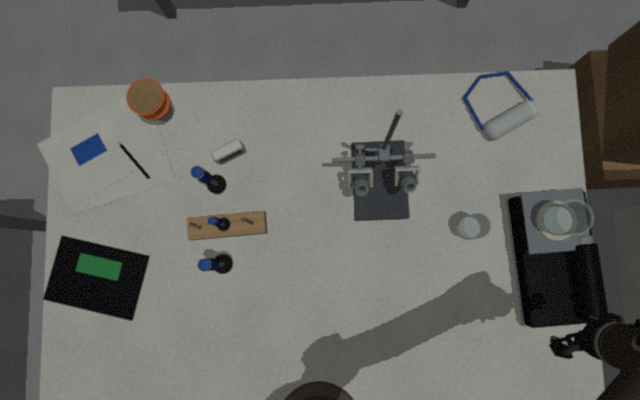

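View pics/wrist0.png

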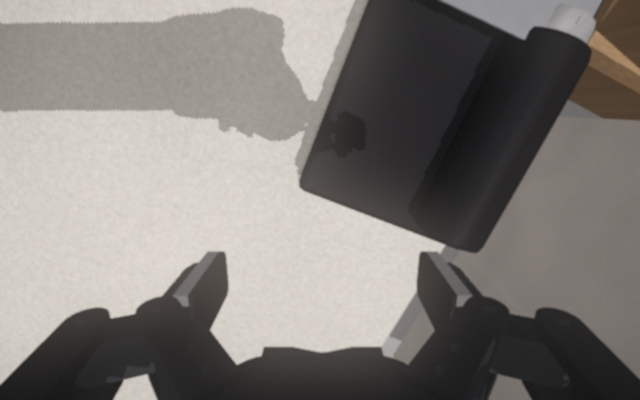

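Three look-alikes with blue handles: side (251,260), (308,285), (361,280). The one at (308,285) stands in the wooden holder and is the smallest, which fits the description. I'll confirm with enlarged crops.

```bash
python3 - <<'E'
from h import *
s=load('side0')['px']; t=load('top0')['px']
a=cv2.resize(s[230:370,220:380],None,fx=3.5,fy=3.5,interpolation=cv2.INTER_CUBIC)
b=cv2.resize(t[150:290,170:280],None,fx=3.5,fy=3.5,interpolation=cv2.INTER_CUBIC)[:,:230*1]
b=cv2.resize(t[150:280,180:280],None,fx=2.2,fy=2.2)
c=np.zeros((490,800,3),np.uint8); c[:,:560]=a; c[:b.shape[0],570:570+b.shape[1]]=b
cv2.imwrite('pics/crop1.png',c)
a=cv2.resize(s[110:215,255:375],None,fx=4,fy=4,interpolation=cv2.INTER_CUBIC)
b=cv2.resize(t[110:230,330:430],None,fx=3,fy=3,interpolation=cv2.INTER_CUBIC)
c=np.zeros((420,800,3),np.uint8); c[:,:480]=a; c[:b.shape[0],490:490+b.shape[1]]=b
cv2.imwrite('pics/crop2.png',c)
E
```

```text
(no output)
```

View pics/crop1.png

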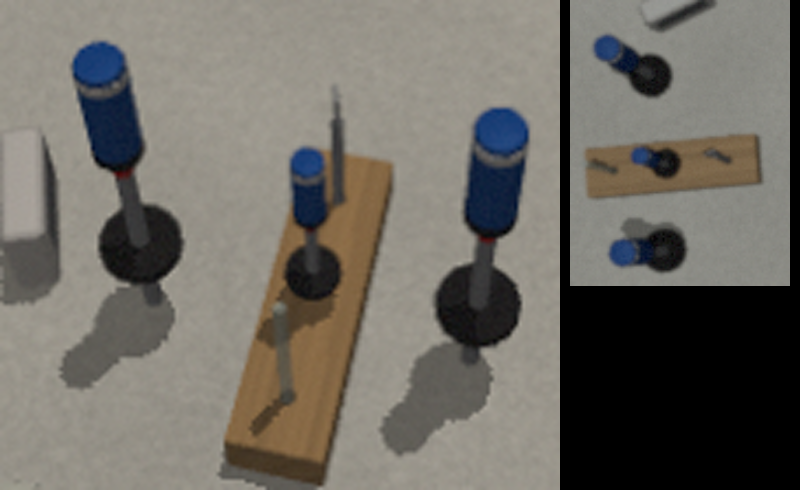

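View pics/crop2.png

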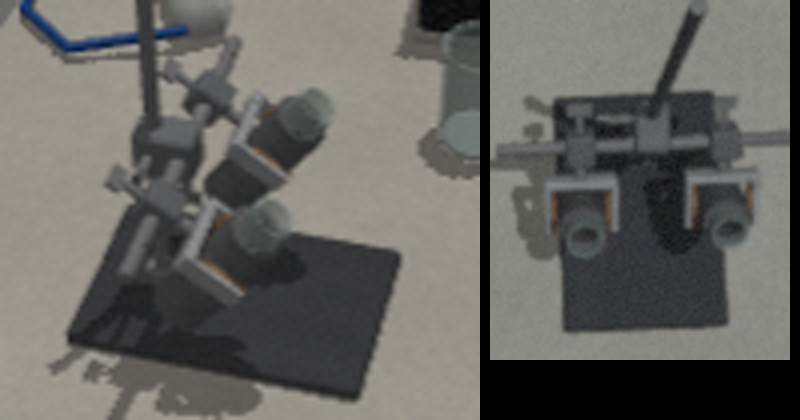

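The crop confirms it: the small probe (blue handle at side ~(308,284)) is in the holder's middle hole, with the rod and spatula on either side. The two larger ones stand free on the table. Next I'll get positions.

```bash
cat > loc.py <<'E'
from h import *
def blobs(d,lo,hi,amin=15):
    h=cv2.cvtColor(d['px'],cv2.COLOR_BGR2HSV); m=cv2.inRange(h,lo,hi)
    n,l,st,ce=cv2.connectedComponentsWithStats(m)
    return m,[(l==i,st[i],ce[i]) for i in range(1,n) if st[i,4]>=amin]
E
python3 - <<'E'
from loc import *
for tag in('side0','top0'):
    d=load(tag)
    m,b=blobs(d,(105,130,50),(130,255,255),20)
    for k,st,ce in b:
        v,u=np.nonzero(k)
        P=pt(d,u,v); P=P[d['z'][v,u]>0]
        print(tag,'blue',st,ce.round(1),np.median(P,0).round(3),P[:,2].min().round(3),P[:,2].max().round(3))
    m,b=blobs(d,(8,90,60),(22,255,255),100)
    for k,st,ce in b:
        v,u=np.nonzero(k);P=pt(d,u,v)
        top=np.abs(P[:,2]-.04)<.004
        if top.sum()>100:
            r=cv2.minAreaRect(P[top][:,:2].astype(np.float32)*1000); print(tag,'holder',st,r,np.median(P[top],0))
d=load('top0')
for nm,uv in dict(rodL=(196,225),rodR=(247,220),rimL=(362,188),rimR=(409,185),beaker=(470,228),timer=(228,151)).items():
    print(nm,pt(d,np.array([uv[0]]),np.array([uv[1]])).round(3))
d=load('side0')
for nm,uv in dict(rimL=(323,167),rimR=(332,140),rodtop=(288,38),bosst=(296,147)).items():
    print(nm,pt(d,np.array([uv[0]]),np.array([uv[1]])).round(3))
E
```

```text
side0 blue [260  94  29  29 116] [272.  110.2] [ 0.901 -0.469  0.018] 0.009 0.026
side0 blue [241 242  14  13 141] [247.6 248.2] [0.636 0.254 0.271] 0.268 0.274
side0 blue [243 255  17  21 241] [251.5 265.7] [0.63  0.264 0.228] 0.195 0.257
side0 blue [356 261  15  14 156] [362.8 267.2] [0.428 0.237 0.271] 0.267 0.274
side0 blue [303 273   9   8  57] [307.2 276.2] [0.531 0.237 0.197] 0.195 0.2
side0 blue [353 274  17  21 243] [360.4 285. ] [0.427 0.247 0.227] 0.195 0.258
side0 blue [304 283   9  11  87] [307.7 287.8] [0.528 0.243 0.163] 0.144 0.185
side0 holder [ 284  273   48   96 2058] ((530.3074951171875, 236.06082153320312), (60.67988967895508, 210.63922119140625), 3.228076934814453) [0.52271118 0.26599141 0.04083551]
top0 blue [464  72  67  58 255] [490.   90.7] [ 0.898 -0.478  0.017] 0.009 0.03
top0 blue [ 71 134  35  31 559] [ 88.  149.2] [0.761 0.636 0.002] -0.006 0.01
top0 blue [192 167  10  10  86] [196.4 171.4] [0.638 0.253 0.271] 0.265 0.277
top0 blue [209 218  10   6  42] [212.4 220.9] [0.531 0.235 0.196] 0.166 0.202
top0 blue [198 259  12  12  96] [203.6 264.4] [0.43  0.235 0.27 ] 0.266 0.276
top0 holder [ 188  212   78   27 1305] ((531.7682495117188, 236.27252197265625), (57.565513610839844, 208.87986755371094), 3.4148738384246826) [0.5275395  0.21976124 0.03974049]
rodL [[0.53  0.304 0.089]]
rodR [[0.536 0.163 0.133]]
rimL [[ 0.61  -0.128  0.117]]
rimR [[ 0.615 -0.248  0.109]]
beaker [[ 0.507 -0.424  0.003]]
timer [[0.727 0.223 0.073]]
rimL [[ 0.604 -0.136  0.129]]
rimR [[ 0.604 -0.229  0.148]]
rodtop [[ 0.698 -0.184  0.455]]
bosst [[ 0.689 -0.169  0.153]]
```

```bash
python3 - <<'E'
from loc import *
T=load('top0');S=load('side0')
for n,a,b in(('L',(361.7,188.3),(322,167)),('R',(410,186.7),(333,138.8))):
    print(n,onz(T,np.array(a[0]),np.array(a[1]),.15).round(4),onz(S,np.array(b[0]),np.array(b[1]),.15).round(4),tri([ray(T,*map(np.array,a)),ray(S,*map(np.array,b))]).round(4))
# base plate yaw
hsv=T['px'].max(2); z=T['z']
v,u=np.mgrid[100:240,330:440]; v=v.ravel();u=u.ravel()
P=pt(T,u,v); k=(np.abs(P[:,2]-.012)<.006)&(hsv[v,u]<75)
print(k.sum(),cv2.minAreaRect(P[k][:,:2].astype(np.float32)*1000))
# probe axis via side view: handle + top view
for tag in('side0','top0'):
    d=load(tag); m,b=blobs(d,(105,100,40),(130,255,255),1)
    for k,st,ce in b:
        if 295<st[0]<320 and tag=='side0' and st[1]>260 or tag=='top0' and 205<st[0]<230 and st[1]>200: print(tag,st,ce)
print(repr(proj(S,np.array([[.531,.236,.04],[.531,.236,.197],[.531,.236,.135]]))),repr(proj(T,np.array([[.531,.236,.04],[.531,.236,.197]]))))
s=status.get_state()
c=np.load('pics/wrist0.npz'); Rt=np.array(s['eef_rot']); print('cam in tool', Rt.T@(c['o']-s['eef_pos']), (Rt.T@c['Rc']).round(3).tolist())
E
```

```text
L [ 0.6049 -0.1248  0.15  ] [ 0.6002 -0.114   0.15  ] [ 0.605  -0.1257  0.1387]
R [ 0.6053 -0.2438  0.15  ] [ 0.6018 -0.2328  0.15  ] [ 0.6058 -0.2456  0.1394]
2569 ((646.0243530273438, -182.184326171875), (216.10302734375, 147.3487548828125), 0.9156202673912048)
side0 [303 272   9   9  62] [307.09677419 276.14516129]
side0 [304 282   9  12  90] [307.76666667 287.72222222]
top0 [208 217  12   9  67] [213.49253731 221.04477612]
top0 [210 259   8  11  52] [213.59615385 264.19230769]
array([[309.35114044, 313.63621722],
       [307.32891948, 275.68414348],
       [308.1953167 , 291.99303685]]) array([[226.05752877, 225.27861202],
       [211.67415922, 220.8917988 ]])
cam in tool [-0.00167849 -0.07288064 -0.17035592] [[1.0, -0.0, 0.0], [0.0, 0.96, 0.279], [-0.0, -0.279, 0.96]]
```

```bash
cat > plan.py <<'E'
from h import *
import json,os
from scipy.spatial.transform import Rotation as Rn
U=0.03; A=np.deg2rad(6)
def tubeR(psi=0.,tilt=35.):
    t=np.deg2rad(tilt); z=np.array([np.sin(t),0,-np.cos(t)]); y=np.array([0,-1.,0]); x=np.cross(y,z)
    return Rn.from_euler('z',psi,degrees=True).as_matrix()@np.stack([x,y,z],1)
def plan(p0,R0,p1,R1,n,hand,dec=2,ease=True):
    """n rows; straight line + constant-axis turn; prints rows"""
    R0=Rn.from_matrix(R0).as_matrix()
    rv=Rn.from_matrix(R0.T@R1).as_rotvec()
    s=np.linspace(0,1,n+1)
    if ease:
        w=np.ones(n); 
        if n>=6: w[0]=w[-1]=.5
        s=np.r_[0,np.cumsum(w)/w.sum()]
    p=np.array(p0);R=R0.copy();rows=[]
    for i in range(n):
        tgt=p0+(p1-p0)*s[i+1]; d=np.round(R.T@(tgt-p)/U,dec)
        Rt=R0@Rn.from_rotvec(rv*s[i+1]).as_matrix(); r=np.round(Rn.from_matrix(R.T@Rt).as_rotvec()/A,dec)
        rows.append([float(x)+0. for x in np.r_[d,r]]+[hand]); p=p+R@(d*U); R=R@Rn.from_rotvec(r*A).as_matrix()
    print(json.dumps(rows).replace(' ',''))
    print('max shift %.2f turn %.2f'%(max(np.abs(np.array(rows)[:,:3]).max(),0),np.abs(np.array(rows)[:,3:6]).max()),'end',p.round(4),'err mm',((p-p1)*1e3).round(2))
    return p,R
E
python3 - <<'E'
from plan import *
s=pose(); p0=np.array(s['eef_pos']);R0=np.array(s['eef_rot'])
plan(p0,R0,np.array([.503,-.318,.298]),tubeR(),16,100)
E
```

```text
t 0.15 p [ 0.2642 -0.566   0.2029] F [ 0.5 -0.2  0.1] w 0.0853
[[0.423, -0.9061, -0.0006], [-0.9061, -0.423, 0.0011], [-0.0012, 0.0001, -1.0]]
[[-0.14,-0.36,-0.11,0.11,0.17,-0.35,100],[-0.24,-0.72,-0.2,0.22,0.35,-0.7,100],[-0.19,-0.75,-0.2,0.22,0.35,-0.7,100],[-0.12,-0.76,-0.19,0.22,0.34,-0.69,100],[-0.06,-0.77,-0.17,0.22,0.35,-0.7,100],[0.01,-0.78,-0.15,0.22,0.35,-0.7,100],[0.06,-0.78,-0.14,0.22,0.34,-0.7,100],[0.13,-0.78,-0.11,0.22,0.35,-0.7,100],[0.19,-0.76,-0.1,0.22,0.35,-0.7,100],[0.25,-0.75,-0.06,0.22,0.34,-0.7,100],[0.3,-0.74,-0.04,0.22,0.35,-0.69,100],[0.35,-0.71,-0.01,0.22,0.34,-0.7,100],[0.41,-0.68,0.02,0.22,0.35,-0.7,100],[0.45,-0.65,0.05,0.22,0.35,-0.7,100],[0.5,-0.61,0.08,0.22,0.34,-0.7,100],[0.27,-0.28,0.06,0.11,0.18,-0.35,100]]
max shift 0.78 turn 0.70 end [ 0.503  -0.3181  0.2981] err mm [-0.01 -0.14  0.05]
```

Call:
{"op": "move_arm", "data": {
  "steps": [
    [-0.14,-0.36,-0.11,0.11,0.17,-0.35,100],
    [-0.24,-0.72,-0.2,0.22,0.35,-0.7,100],
    [-0.19,-0.75,-0.2,0.22,0.35,-0.7,100],
    [-0.12,-0.76,-0.19,0.22,0.34,-0.69,100],
    [-0.06,-0.77,-0.17,0.22,0.35,-0.7,100],
    [0.01,-0.78,-0.15,0.22,0.35,-0.7,100],
    [0.06,-0.78,-0.14,0.22,0.34,-0.7,100],
    [0.13,-0.78,-0.11,0.22,0.35,-0.7,100]
  ]
}}

```text
t: 0.95
eef_pos: [0.3848, -0.4405, 0.2517]
eef_rot: [[0.792, -0.53, 0.302], [-0.53, -0.843, -0.091], [0.303, -0.088, -0.949]]
force: [-0.3, 0.0, -0.3]
gripper_width: 0.0851
```

Call:
{"op": "move_arm", "data": {
  "steps": [
    [0.19,-0.76,-0.1,0.22,0.35,-0.7,100],
    [0.25,-0.75,-0.06,0.22,0.34,-0.7,100],
    [0.3,-0.74,-0.04,0.22,0.35,-0.69,100],
    [0.35,-0.71,-0.01,0.22,0.34,-0.7,100],
    [0.41,-0.68,0.02,0.22,0.35,-0.7,100],
    [0.45,-0.65,0.05,0.22,0.35,-0.7,100],
    [0.5,-0.61,0.08,0.22,0.34,-0.7,100],
    [0.27,-0.28,0.06,0.11,0.18,-0.35,100]
  ]
}}

```text
t: 1.75
eef_pos: [0.5041, -0.316, 0.2992]
eef_rot: [[0.818, 0.006, 0.576], [0.007, -1.0, 0.001], [0.576, 0.004, -0.818]]
force: [-0.8, -0.2, -0.2]
gripper_width: 0.0854
```

```bash
python3 - <<'E'
from h import *
pose(); d=grab('wrist','wR'); pose()
E
```

```text
t 1.75 p [ 0.5041 -0.316   0.2992] F [-0.8 -0.2 -0.2] w 0.0854
[[0.8175, 0.0059, 0.5759], [0.0068, -1.0, 0.0005], [0.5759, 0.0035, -0.8175]]
t 1.8 p [ 0.5046 -0.3153  0.2993] F [ 0.8  0.8 -0.3] w 0.0856
[[0.8171, 0.0079, 0.5764], [0.0085, -1.0, 0.0016], [0.5764, 0.0036, -0.8172]]
```

View pics/wR.png

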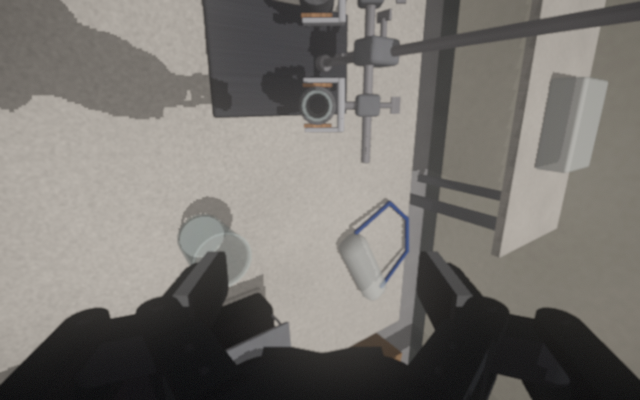

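The right tube's mouth shows at (318,105), seen straight down the bore. The left tube's is cut off at the top edge, near (318,3). I'll read the range inside the bore.

```bash
python3 - <<'E'
from h import *
d=load('wR'); v=105
print((d['z'][105,300:338]*1000).round().astype(int)); print((d['z'][86:126,318]*1000).round().astype(int))
c=cv2.resize(d['px'][80:130,290:346],None,fx=10,fy=10,interpolation=cv2.INTER_CUBIC); cv2.imwrite('pics/cR.png',np.clip(c.astype(int)*1.6,0,255).astype(np.uint8))
u,v=np.meshgrid(np.arange(296,340),np.arange(84,128)); P=pt(d,u.ravel(),v.ravel())
ax=np.array([-.5736,0,.8192]); M=np.array([.605,-.2446,.15]); h=(P-M)@ax
print(np.histogram(h*1000,bins=np.arange(-130,40,5)))
E
```

```text
[353 354 334 333 334 342 368 392 422 441 435 435 437 436 439 436 434 436
 437 435 436 436 437 437 437 437 437 441 410 350 334 335 335 353 355 355
 355 516]
[349 349 348 348 330 330 331 342 388 439 434 433 434 435 434 435 435 435
 436 437 438 437 438 439 438 438 440 439 441 431 396 367 340 338 340 358
 357 360 359 386]
(array([  0,   0,   0,  23, 105, 171,   7,   7,   6,   6,  10,  10,   4,
        10,  13,  15, 240,  49,  11,  10,  11,  51, 367,  11,  17,  28,
       239,   0,   0,   0,   0,   0,   0]), array([-130, -125, -120, -115, -110, -105, -100,  -95,  -90,  -85,  -80,
        -75,  -70,  -65,  -60,  -55,  -50,  -45,  -40,  -35,  -30,  -25,
        -20,  -15,  -10,   -5,    0,    5,   10,   15,   20,   25,   30,
         35]))
```

View pics/cR.png

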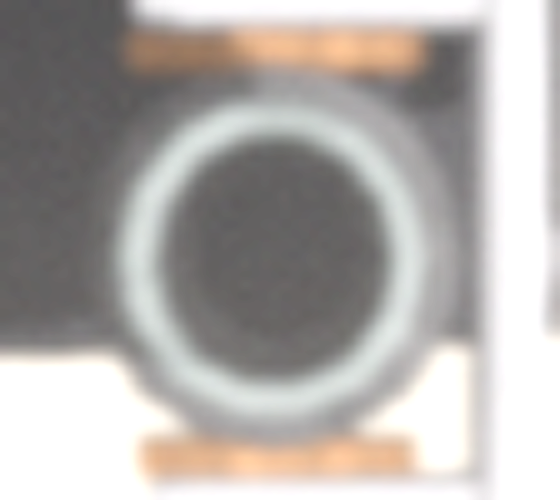

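The bore floor lies about 104-106 mm below the rim, so the right tube holds the disc (the slug would read 67). I'll measure its mouth and axis accurately from this view.

```bash
python3 - <<'E'
from h import *
d=load('wR')
u,v=np.meshgrid(np.arange(296,345),np.arange(84,128)); u=u.ravel();v=v.ravel(); P=pt(d,u,v)
ax=np.array([-.5736,0,.8192]); M=np.array([.605,-.2446,.15])
h=(P-M)@ax; lat=P-M-np.outer(h,ax); rr=np.linalg.norm(lat,axis=1)
rim=(h>-5)&(h<9)&(rr<.022)
Q=P[rim]; c=Q.mean(0); _,_,V=np.linalg.svd(Q-c); n=V[2]*np.sign(V[2][2]); print('rim n',rim.sum(),c.round(4),'normal',n.round(4))
# circle fit of rim, in plane
e1=V[0];e2=V[1]; a=(Q-c)@e1;b=(Q-c)@e2
r=np.hypot(a,b); print('r pct',np.percentile(r,[2,50,98]).round(4))
mask=np.zeros(d['z'].shape,np.uint8); mask[v[rim],u[rim]]=255
cs,_=cv2.findContours(mask,cv2.RETR_CCOMP,cv2.CHAIN_APPROX_NONE)
for k in cs:
    if len(k)>20: print(len(k),cv2.fitEllipse(k))
bot=(h<-.098)&(h>-.115); print('bottom',bot.sum(),P[bot].mean(0).round(4)); 
B=P[bot].mean(0); w=c-B; print('axis from centroids',(w/np.linalg.norm(w)).round(4),np.linalg.norm(w))
# clamp sides / jacket
g=cv2.cvtColor(d['px'],cv2.COLOR_BGR2GRAY)[80:130,290:346]; m=(g>np.percentile(g,0)).astype(np.uint8)
m=cv2.inRange(d['px'],(105,105,95),(160,160,150)); 
m2=np.zeros_like(m); m2[86:126,298:336]=m[86:126,298:336]; 
for k in cv2.findContours(m2,cv2.RETR_CCOMP,cv2.CHAIN_APPROX_NONE)[0]:
    if len(k)>20: print('colour',len(k),cv2.fitEllipse(k))
E
```

```text
rim n 1148 [ 0.6265 -0.2433  0.1168] normal [ 0.8077 -0.1949  0.5565]
r pct [0.0117 0.0404 0.0712]
109 ((317.4674377441406, 105.56570434570312), (36.11296844482422, 38.67941665649414), 4.0636372566223145)
bottom 301 [ 0.6642 -0.2423  0.0629]
axis from centroids [-0.5727 -0.0147  0.8197] 0.06577061676005092
colour 123 ((317.59783935546875, 106.7656478881836), (33.167144775390625, 35.46163558959961), 41.66032028198242)
colour 70 ((316.9801025390625, 105.34135437011719), (24.111698150634766, 25.88707160949707), 3.2702722549438477)
```

```bash
cat > mouth.py <<'E'
from h import *
def mouth(tag,M,box,ax=np.array([-.5736,0,.8192])):
    d=load(tag); M=np.array(M)
    u,v=np.meshgrid(np.arange(*box[:2]),np.arange(*box[2:])); u=u.ravel();v=v.ravel(); P=pt(d,u,v)
    h=(P-M)@ax; rr=np.linalg.norm(P-M-np.outer(h,ax),axis=1)
    rim=(h>-.005)&(h<.01)&(rr<.022); Q=P[rim]
    h0=np.median(h[rim]); mask=np.zeros(d['z'].shape,np.uint8); mask[v[rim],u[rim]]=255
    cs,_=cv2.findContours(mask,cv2.RETR_CCOMP,cv2.CHAIN_APPROX_NONE)
    print(tag,'rim px',rim.sum(),'h0',h0.round(4),'centroid',Q.mean(0).round(4))
    for k in cs:
        if len(k)>20:
            e=cv2.fitEllipse(k); (a,b)=e[0]; o,r=ray(d,np.array(a),np.array(b)); Z=o+r*(((M+ax*h0-o)@ax)/(r@ax)); print('ellipse',np.round(e[0],2),np.round(e[1],1),'->',Z.round(4)); 
            zz=o+r*((.15-o[2])/r[2]); print('   on z=.15',zz.round(4))
    bot=(h<-.098)&(h>-.115)&(rr<.012); B=P[bot].mean(0) if bot.sum() else None
    w=Q.mean(0)-B; print('bottom',bot.sum(),B.round(4),'axis',(w/np.linalg.norm(w)).round(4),np.linalg.norm(w).round(4))
if __name__=='__main__': mouth('wR',[.605,-.2446,.15],(296,342,84,128))
E
python3 mouth.py
```

```text
wR rim px 267 h0 0.0013 centroid [ 0.603  -0.2431  0.1499]
ellipse [316.93 105.25] [29.3 30.5] -> [ 0.603  -0.2429  0.1502]
   on z=.15 [ 0.6031 -0.2429  0.15  ]
ellipse [317.03 105.23] [25.1 26.1] -> [ 0.6031 -0.2429  0.1502]
   on z=.15 [ 0.6033 -0.2429  0.15  ]
bottom 238 [ 0.665  -0.2439  0.0638] axis [-0.5841  0.0079  0.8116] 0.1061
```

```bash
python3 - <<'E'
from plan import *
s=pose(); p0=np.array(s['eef_pos']);R0=np.array(s['eef_rot'])
plan(p0,R0,np.array([.530,.230,.320]),tubeR(10,0),20,100)
E
```

```text
t 1.8 p [ 0.5046 -0.3153  0.2993] F [ 0.8  0.8 -0.3] w 0.0856
[[0.8171, 0.0079, 0.5764], [0.0085, -1.0, 0.0016], [0.5764, 0.0036, -0.8172]]
[[0.03,-0.48,0.0,0.01,-0.15,-0.04,100],[0.07,-0.95,0.0,0.03,-0.31,-0.08,100],[0.08,-0.96,-0.01,0.03,-0.31,-0.08,100],[0.09,-0.95,0.0,0.03,-0.31,-0.08,100],[0.09,-0.96,0.0,0.02,-0.31,-0.08,100],[0.1,-0.95,0.0,0.03,-0.3,-0.08,100],[0.11,-0.95,0.0,0.03,-0.31,-0.08,100],[0.12,-0.95,-0.01,0.03,-0.31,-0.08,100],[0.12,-0.95,0.0,0.02,-0.31,-0.08,100],[0.13,-0.95,-0.01,0.03,-0.3,-0.09,100],[0.14,-0.95,-0.01,0.03,-0.31,-0.08,100],[0.15,-0.95,-0.01,0.03,-0.31,-0.08,100],[0.16,-0.94,-0.01,0.02,-0.31,-0.08,100],[0.16,-0.95,-0.01,0.03,-0.31,-0.08,100],[0.18,-0.94,-0.02,0.03,-0.3,-0.08,100],[0.17,-0.94,-0.02,0.03,-0.31,-0.08,100],[0.19,-0.94,-0.02,0.02,-0.31,-0.08,100],[0.19,-0.94,-0.03,0.03,-0.31,-0.08,100],[0.2,-0.94,-0.03,0.03,-0.31,-0.08,100],[0.11,-0.46,-0.02,0.01,-0.15,-0.04,100]]
max shift 0.96 turn 0.31 end [0.5301 0.2299 0.32  ] err mm [ 0.13 -0.1  -0.  ]
```

Call:
{"op": "move_arm", "data": {
  "steps": [
    [0.03,-0.48,0.0,0.01,-0.15,-0.04,100],
    [0.07,-0.95,0.0,0.03,-0.31,-0.08,100],
    [0.08,-0.96,-0.01,0.03,-0.31,-0.08,100],
    [0.09,-0.95,0.0,0.03,-0.31,-0.08,100],
    [0.09,-0.96,0.0,0.02,-0.31,-0.08,100],
    [0.1,-0.95,0.0,0.03,-0.3,-0.08,100],
    [0.11,-0.95,0.0,0.03,-0.31,-0.08,100],
    [0.12,-0.95,-0.01,0.03,-0.31,-0.08,100],
    [0.12,-0.95,0.0,0.02,-0.31,-0.08,100],
    [0.13,-0.95,-0.01,0.03,-0.3,-0.09,100]
  ]
}}

```text
t: 2.8
eef_pos: [0.5174, -0.0448, 0.3099]
eef_rot: [[0.95, 0.085, 0.3], [0.085, -0.996, 0.012], [0.3, 0.014, -0.954]]
force: [0.6, 0.4, 0.1]
gripper_width: 0.0854
```

Call:
{"op": "move_arm", "data": {
  "steps": [
    [0.14,-0.95,-0.01,0.03,-0.31,-0.08,100],
    [0.15,-0.95,-0.01,0.03,-0.31,-0.08,100],
    [0.16,-0.94,-0.01,0.02,-0.31,-0.08,100],
    [0.16,-0.95,-0.01,0.03,-0.31,-0.08,100],
    [0.18,-0.94,-0.02,0.03,-0.3,-0.08,100],
    [0.17,-0.94,-0.02,0.03,-0.31,-0.08,100],
    [0.19,-0.94,-0.02,0.02,-0.31,-0.08,100],
    [0.19,-0.94,-0.03,0.03,-0.31,-0.08,100],
    [0.2,-0.94,-0.03,0.03,-0.31,-0.08,100],
    [0.11,-0.46,-0.02,0.01,-0.15,-0.04,100]
  ]
}}

```text
t: 3.8
eef_pos: [0.5324, 0.2293, 0.3205]
eef_rot: [[0.986, 0.169, -0.003], [0.169, -0.986, 0.003], [-0.003, -0.004, -1.0]]
force: [-0.1, 0.4, -0.4]
gripper_width: 0.0853
```

Call:
{"op": "move_arm", "data": {
  "steps": [
    [0,0,0,0,0,0,100],
    [0,0,0,0,0,0,100]
  ]
}}

```text
t: 4.0
eef_pos: [0.5327, 0.2265, 0.3204]
eef_rot: [[0.986, 0.167, -0.002], [0.167, -0.986, 0.002], [-0.002, -0.002, -1.0]]
force: [0.4, -0.5, 0.7]
gripper_width: 0.0851
```

```bash
python3 - <<'E'
from h import *
pose(); d=grab('wrist','wP'); pose()
E
```

```text
t 4.0 p [0.5327 0.2265 0.3204] F [ 0.4 -0.5  0.7] w 0.0851
[[0.986, 0.1669, -0.0022], [0.1669, -0.986, 0.0018], [-0.0018, -0.0021, -1.0]]
t 4.05 p [0.5328 0.2258 0.3205] F [-0.7 -0.4  0.2] w 0.0853
[[0.9862, 0.1658, -0.0018], [0.1658, -0.9862, 0.0014], [-0.0016, -0.0017, -1.0]]
```

View pics/wP.png

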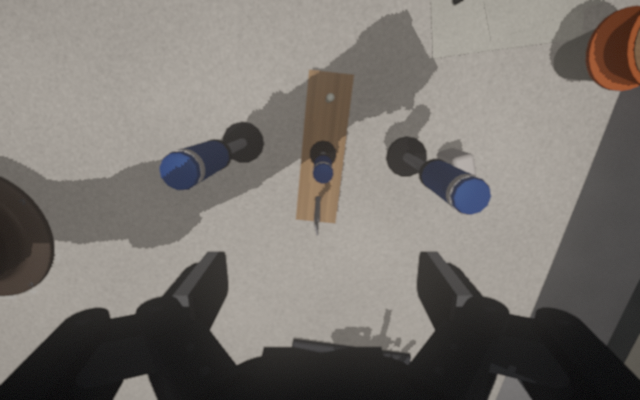

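The target handle's top is at (323,173) with its stopper at (322,152). The two bigger look-alikes are at (183,168) and (470,194). Measuring the probe axis now.

```bash
python3 - <<'E'
from loc import *
d=load('wP')
c=cv2.resize(d['px'][130:200,290:360],None,fx=8,fy=8,interpolation=cv2.INTER_CUBIC); cv2.imwrite('pics/cP.png',np.clip(c.astype(int)*1.5,0,255).astype(np.uint8))
m,b=blobs(d,(105,90,30),(130,255,255),10)
for k,st,ce in b:
    if 300<ce[0]<340 and 140<ce[1]<200:
        v,u=np.nonzero(k); P=pt(d,u,v); print(st,ce.round(1))
        top=P[:,2]>.192
        kk=np.zeros(m.shape,np.uint8); kk[v[top],u[top]]=255
        e=cv2.fitEllipse(max(cv2.findContours(kk,0,1)[0],key=len)); h=np.median(P[top][:,2]); print('top',top.sum(),'z',h.round(4),np.round(e[0],2),np.round(e[1],1),onz(d,np.array(e[0][0]),np.array(e[0][1]),h).round(4), P[top].mean(0).round(4))
        print('z range',P[:,2].min(),P[:,2].max())
m,b=blobs(d,(8,90,20),(25,255,255),100)
for k,st,ce in b:
    v,u=np.nonzero(k);P=pt(d,u,v);t=np.abs(P[:,2]-.04)<.004
    if t.sum()>300: print('holder',cv2.minAreaRect(P[t][:,:2].astype(np.float32)*1000))
# stopper: dark pixels z .05-.09
u,v=np.meshgrid(np.arange(305,342),np.arange(135,168));u=u.ravel();v=v.ravel();P=pt(d,u,v);g=d['px'].max(2)[v,u]
k=(P[:,2]>.05)&(P[:,2]<.1)&(g<60)&(np.hypot(P[:,0]-.531,P[:,1]-.236)<.03); print('stopper',k.sum(),np.percentile(P[k][:,2],[5,50,95]).round(4))
kk=np.zeros(m.shape,np.uint8); kk[v[k],u[k]]=255
e=cv2.minEnclosingCircle(np.argwhere(kk)[:,::-1].astype(np.float32)); print(e,onz(d,np.array(e[0][0]),np.array(e[0][1]),np.median(P[k][:,2])))
E
```

```text
[315 165  16  13 145] [322.8 170.5]
top 145 z 0.197 [322.64 170.75] [11.5 15.6] [0.5319 0.241  0.197 ] [0.532  0.2412 0.197 ]
z range 0.19503426210503988 0.1988099840281311
holder ((532.6895751953125, 237.32211303710938), (55.60457992553711, 181.1685028076172), 3.397242307662964)
stopper 301 [0.0707 0.072  0.0736]
((322.3219299316406, 152.9383544921875), 12.324405670166016) [0.53161204 0.23990269 0.07195247]
```

View pics/cP.png

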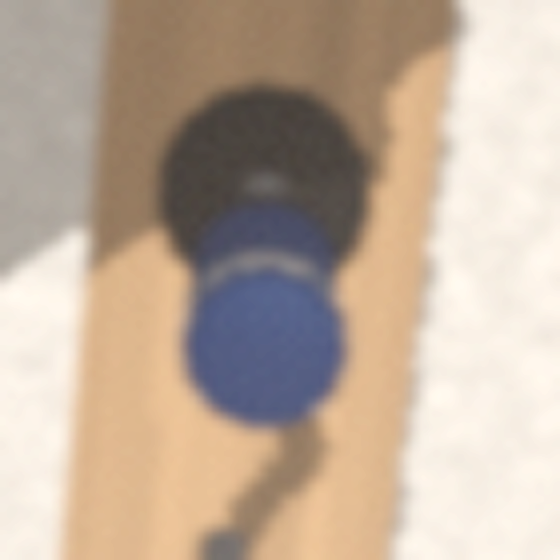

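```bash
python3 - <<'E'
from loc import *
d=load('wP')
u,v=np.meshgrid(np.arange(305,342),np.arange(150,195));u=u.ravel();v=v.ravel();P=pt(d,u,v)
k=(P[:,2]>.19)&(P[:,2]<.205); print(k.sum(),P[k].mean(0).round(4),u[k].min(),u[k].max(),v[k].min(),v[k].max())
kk=np.zeros((400,640),np.uint8); kk[v[k],u[k]]=255
e=cv2.fitEllipse(max(cv2.findContours(kk,0,1)[0],key=len));print(e,onz(d,np.array(e[0][0]),np.array(e[0][1]),.197))
h=cv2.cvtColor(d['px'],cv2.COLOR_BGR2HSV)
print(h[160:186:2,323].tolist()); print((d['z'][155:190,323]*1000).round().astype(int))
# lean: side & top views of handle top
S=load('side0');T=load('top0')
for n,dd,box in(('side',S,(295,322,262,282)),('top',T,(203,226,212,230))):
    u,v=np.meshgrid(np.arange(*box[:2]),np.arange(*box[2:]));u=u.ravel();v=v.ravel();P=pt(dd,u,v);k=(P[:,2]>.19)&(P[:,2]<.206)
    print(n,k.sum(),P[k].mean(0).round(4), u[k].mean().round(2),v[k].mean().round(2))
# stopper in side view
u,v=np.meshgrid(np.arange(290,330),np.arange(290,330));u=u.ravel();v=v.ravel();P=pt(S,u,v);g=S['px'].max(2)[v,u]
k=(P[:,2]>.055)&(P[:,2]<.09)&(g<70)&(np.hypot(P[:,0]-.531,P[:,1]-.236)<.03);kk=np.zeros((400,640),np.uint8); kk[v[k],u[k]]=255
e=cv2.minEnclosingCircle(np.argwhere(kk)[:,::-1].astype(np.float32));print('side stopper',k.sum(),np.median(P[k][:,2]),e,onz(S,np.array(e[0][0]),np.array(e[0][1]),.072))
E
```

```text
367 [0.5326 0.2394 0.1962] 313 333 162 183
((323.0063171386719, 172.43853759765625), (20.496976852416992, 21.111799240112305), 3.1682558059692383) [0.5325305  0.23952485 0.197     ]
[[116, 54, 71], [150, 9, 86], [115, 83, 86], [113, 95, 94], [112, 99, 93], [114, 94, 92], [114, 93, 90], [114, 90, 88], [113, 90, 88], [115, 87, 88], [114, 86, 86], [120, 42, 84], [14, 82, 134]]
[347 339 334 328 321 314 308 302 299 297 298 298 298 298 298 297 299 299
 298 300 299 299 300 300 302 301 303 301 304 462 464 465 464 464 464]
side 86 [0.5297 0.2379 0.1961] 307.69 276.91
top 56 [0.5318 0.2367 0.1958] 211.52 220.61
side stopper 182 0.07270431989148718 ((309.02630615234375, 307.65789794921875), 7.921546936035156) [0.53028313 0.23803923 0.072     ]
```

The probe is practically upright: top (0.5325, 0.2395), stopper (0.5316, 0.2399). I'll descend over it.

```bash
python3 - <<'E'
from plan import *
s=pose(); p0=np.array(s['eef_pos']);R0=np.array(s['eef_rot'])
p,R=plan(p0,R0,np.array([.532,.2396,.235]),tubeR(10,0),5,100)
plan(p,R,np.array([.532,.2396,.151]),tubeR(10,0),6,100)
E
```

```text
t 4.05 p [0.5328 0.2258 0.3205] F [-0.7 -0.4  0.2] w 0.0853
[[0.9862, 0.1658, -0.0018], [0.1658, -0.9862, 0.0014], [-0.0016, -0.0017, -1.0]]
[[0.01,-0.09,0.57,0.0,0.0,-0.02,100],[0.01,-0.09,0.57,-0.01,0.01,-0.01,100],[0.01,-0.09,0.57,0.0,0.0,-0.02,100],[0.01,-0.09,0.57,0.0,0.0,-0.01,100],[0.01,-0.1,0.57,-0.01,0.0,-0.02,100]]
max shift 0.57 turn 0.02 end [0.5319 0.2397 0.2351] err mm [-0.15  0.1   0.05]
[[0.0,0.0,0.28,0.0,0.0,0.0,100],[0.0,0.0,0.56,0.0,0.0,0.0,100],[0.0,0.0,0.56,0.0,0.0,0.0,100],[0.0,0.0,0.56,0.0,0.0,0.0,100],[0.01,0.0,0.56,0.0,0.0,0.0,100],[0.0,0.0,0.28,0.0,0.0,0.0,100]]
max shift 0.56 turn 0.00 end [0.5321 0.2397 0.1511] err mm [0.11 0.12 0.05]
```

Call:
{"op": "move_arm", "data": {
  "steps": [
    [0.01,-0.09,0.57,0,0,-0.02,100],
    [0.01,-0.09,0.57,0,0,-0.01,100],
    [0.01,-0.09,0.57,0,0,-0.02,100],
    [0.01,-0.09,0.57,0,0,-0.01,100],
    [0.01,-0.1,0.57,0,0,-0.02,100],
    [0,0,0,0,0,0,100]
  ]
}}

```text
t: 4.65
eef_pos: [0.531, 0.2385, 0.2334]
eef_rot: [[0.985, 0.173, -0.005], [0.173, -0.985, 0.0], [-0.004, -0.001, -1.0]]
force: [0.2, -0.6, -0.2]
gripper_width: 0.0857
```

```bash
python3 - <<'E'
from plan import *
s=pose(); p0=np.array(s['eef_pos']);R0=np.array(s['eef_rot'])
plan(p0,R0,np.array([.532,.2396,.151]),tubeR(10,0),6,100)
E
```

```text
t 4.65 p [0.531  0.2385 0.2334] F [ 0.2 -0.6 -0.2] w 0.0857
[[0.9849, 0.1731, -0.0046], [0.1731, -0.9849, 0.0001], [-0.0045, -0.0009, -1.0]]
[[0.01,0.0,0.27,0.0,0.0,0.0,100],[0.01,-0.01,0.55,0.0,0.01,0.0,100],[0.0,0.0,0.55,0.0,0.01,0.0,100],[0.01,-0.01,0.55,-0.01,0.01,0.0,100],[0.01,-0.01,0.55,0.0,0.01,0.0,100],[0.01,0.0,0.28,0.0,0.0,-0.01,100]]
max shift 0.55 turn 0.01 end [0.5321 0.2397 0.1509] err mm [ 0.1   0.06 -0.09]
```

Call:
{"op": "move_arm", "data": {
  "steps": [
    [0.01,0,0.27,0,0,0,100],
    [0.01,-0.01,0.55,0,0.01,0,100],
    [0,0,0.55,0,0.01,0,100],
    [0.01,-0.01,0.55,0,0.01,0,100],
    [0.01,-0.01,0.55,0,0.01,0,100],
    [0.01,0,0.28,0,0,0,100],
    [0,0,0,0,0,0,100]
  ]
}}

```text
t: 5.35
eef_pos: [0.533, 0.2412, 0.1522]
eef_rot: [[0.985, 0.174, 0.001], [0.174, -0.985, 0.002], [0.001, -0.002, -1.0]]
force: [-0.1, -0.6, 0.6]
gripper_width: 0.0859
```

```bash
python3 - <<'E'
from h import *
pose(); d=grab('wrist','wG'); 
E
```

```text
t 5.35 p [0.533  0.2412 0.1522] F [-0.1 -0.6  0.6] w 0.0859
[[0.9848, 0.1738, 0.0009], [0.1738, -0.9848, 0.0024], [0.0013, -0.0022, -1.0]]
```

View pics/wG.png

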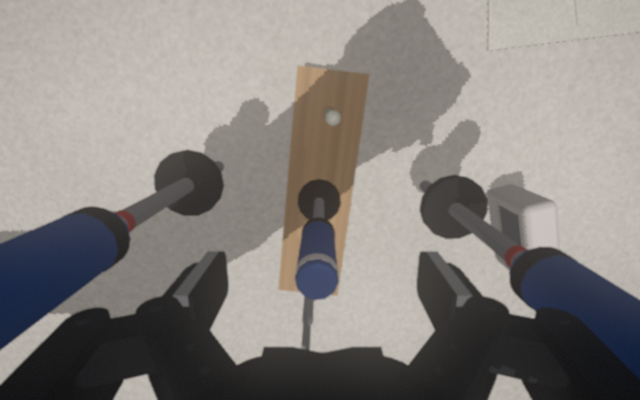

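The handle sits between the open pads (top at (318,280), pads at u 225 and 420). I'll check its offset in the tool frame before closing.

```bash
cat > inhand.py <<'E'
from h import *
def topc(tag,box,lo=.19,hi=.205):
    d=load(tag);u,v=np.meshgrid(np.arange(*box[:2]),np.arange(*box[2:]));u=u.ravel();v=v.ravel();P=pt(d,u,v);k=(P[:,2]>lo)&(P[:,2]<hi)
    kk=np.zeros((400,640),np.uint8); kk[v[k],u[k]]=255
    e=cv2.fitEllipse(max(cv2.findContours(kk,0,1)[0],key=len)); h=np.median(P[k][:,2]); return k.sum(),e,onz(d,np.array(e[0][0]),np.array(e[0][1]),h)
E
python3 - <<'E'
from inhand import *
s=status.get_state(); n,e,X=topc('wG',(285,350,240,310)); print(n,e,X.round(4)); print('tool',(np.array(s['eef_rot']).T@(X-s['eef_pos'])).round(4))
d=load('wG')
u,v=np.meshgrid(np.arange(290,350),np.arange(170,225));u=u.ravel();v=v.ravel();P=pt(d,u,v);g=d['px'].max(2)[v,u]
k=(P[:,2]>.055)&(P[:,2]<.09)&(g<70)&(np.hypot(P[:,0]-.531,P[:,1]-.238)<.03);kk=np.zeros((400,640),np.uint8); kk[v[k],u[k]]=255
c,r=cv2.minEnclosingCircle(np.argwhere(kk)[:,::-1].astype(np.float32)); print('stopper',k.sum(),c,r,np.median(P[k][:,2]),onz(d,np.array(c[0]),np.array(c[1]),np.median(P[k][:,2])))
E
```

```text
1587 ((316.8772888183594, 277.16571044921875), (44.096920013427734, 44.219573974609375), 73.92129516601562) [0.5322 0.2411 0.1966]
tool [-0.0011  0.0003 -0.0436]
stopper 1062 (318.557861328125, 200.45040893554688) 20.867300033569336 0.07192207953122184 [0.53198718 0.23945135 0.07192208]
```

Call:
{"op": "move_arm", "data": {
  "steps": [
    [-0.04,0,0.13,0,0,0,100],
    [0,0,0,0,0,0,60],
    [0,0,0,0,0,0,30],
    [0,0,0,0,0,0,10],
    [0,0,0,0,0,0,10],
    [0,0,0,0,0,0,10]
  ],
  "grip_force": 70
}}

```text
t: 6.0
eef_pos: [0.532, 0.2418, 0.149]
eef_rot: [[0.985, 0.174, 0.002], [0.174, -0.985, 0.003], [0.002, -0.003, -1.0]]
force: [-0.5, -0.1, 2.3]
gripper_width: 0.0175
```

Gripped. Lifting straight out of the hole.

Call:
{"op": "move_arm", "data": {
  "steps": [
    [0,0,-0.2,0,0,0,10],
    [0,0,-0.4,0,0,0,10],
    [0,0,-0.6,0,0,0,10],
    [0,0,-0.8,0,0,0,10],
    [0,0,-0.95,0,0,0,10],
    [0,0,-0.95,0,0,0,10],
    [0,0,-0.95,0,0,0,10],
    [0,0,-0.95,0,0,0,10],
    [0,0,-0.8,0,0,0,10],
    [0,0,-0.4,0,0,0,10]
  ]
}}

```text
t: 7.0
eef_pos: [0.5317, 0.2419, 0.3619]
eef_rot: [[0.985, 0.175, 0.005], [0.175, -0.985, 0.005], [0.005, -0.004, -1.0]]
force: [0.1, -0.1, -1.0]
gripper_width: 0.017
```

```bash
python3 - <<'E'
from plan import *
s=pose(); d=grab('wrist','wL'); p0=np.array(s['eef_pos']);R0=np.array(s['eef_rot'])
plan(p0,R0,np.array([.500,-.243,.350]),tubeR(0),19,10)
E
```

```text
t 7.0 p [0.5317 0.2419 0.3619] F [ 0.1 -0.1 -1. ] w 0.017
[[0.9846, 0.1748, 0.0047], [0.1748, -0.9846, 0.0046], [0.0055, -0.0037, -1.0]]
[[-0.11,0.44,0.01,-0.02,0.16,0.04,10],[-0.21,0.87,0.01,-0.03,0.32,0.09,10],[-0.2,0.88,0.02,-0.03,0.32,0.09,10],[-0.2,0.88,0.0,-0.03,0.32,0.09,10],[-0.19,0.88,0.01,-0.03,0.32,0.09,10],[-0.18,0.88,0.0,-0.03,0.32,0.09,10],[-0.17,0.88,0.0,-0.03,0.32,0.09,10],[-0.16,0.89,-0.01,-0.03,0.32,0.09,10],[-0.15,0.88,-0.01,-0.03,0.32,0.09,10],[-0.15,0.89,-0.01,-0.03,0.32,0.09,10],[-0.14,0.89,-0.01,-0.03,0.33,0.09,10],[-0.12,0.89,-0.01,-0.03,0.32,0.09,10],[-0.12,0.9,-0.02,-0.03,0.32,0.09,10],[-0.11,0.89,-0.01,-0.03,0.32,0.09,10],[-0.1,0.89,-0.02,-0.03,0.32,0.09,10],[-0.1,0.9,-0.02,-0.04,0.32,0.09,10],[-0.08,0.89,-0.01,-0.03,0.32,0.09,10],[-0.07,0.9,-0.02,-0.03,0.32,0.09,10],[-0.04,0.45,-0.01,-0.01,0.16,0.04,10]]
max shift 0.90 turn 0.33 end [ 0.4998 -0.243   0.35  ] err mm [-0.19 -0.01  0.03]
```

View pics/wL.png

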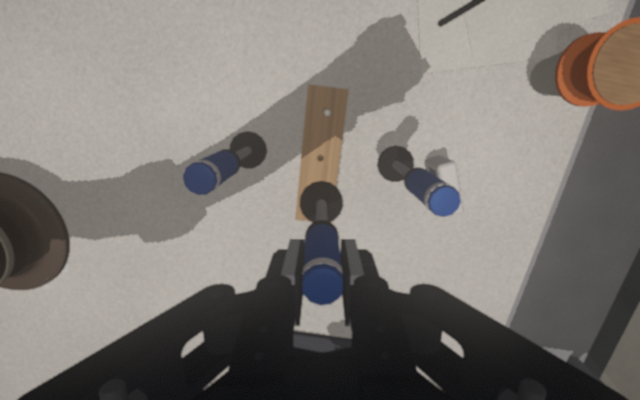

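The probe is held upright (handle top (322,285), stopper (321,202)) and its middle hole at (320,158) is empty. I'll measure its axis in the tool frame and then travel.

```bash
cat > axis.py <<'E'
from h import *
def axis(tag,p,R):
    d=load(tag); R=np.array(R);p=np.array(p)
    u,v=np.meshgrid(np.arange(280,365),np.arange(170,315));u=u.ravel();v=v.ravel();P=(pt(d,u,v)-p)@R
    g=d['px'].max(2)[v,u]
    def cen(k,zt):
        kk=np.zeros((400,640),np.uint8); kk[v[k],u[k]]=255; c=max(cv2.findContours(kk,0,1)[0],key=len)
        (a,b),r=cv2.minEnclosingCircle(c); o,q=ray(d,np.array(a),np.array(b)); o=(o-p)@R; q=q@R
        return o+q*((zt-o[2])/q[2]),r,k.sum()
    k=(P[:,2]<-.035)&(P[:,2]>-.058)&(np.hypot(P[:,0],P[:,1])<.016)
    zt=np.median(P[k][:,2]); H=cen(k,zt); print('handle top',H[0].round(4),round(H[1],1),H[2])
    k=(P[:,2]>.06)&(P[:,2]<.095)&(np.hypot(P[:,0],P[:,1])<.03)&(g<80)
    zs=np.median(P[k][:,2]); S=cen(k,zs); print('flange top',S[0].round(4),round(S[1],1),S[2])
    a=(S[0]-H[0]); a/=np.linalg.norm(a); print('axis in tool',a.round(4)); print('flange top from tip: ',187-1000*np.linalg.norm(S[0]-H[0]), 'tip tool', (H[0]+a*.187).round(4))
if __name__=='__main__':
    axis('wL',[0.5317,0.2419,0.3619],[[0.9846, 0.1748, 0.0047], [0.1748, -0.9846, 0.0046], [0.0055, -0.0037, -1.0]])
E
python3 axis.py
```

```text
handle top [ 0.0013 -0.0033 -0.0474] 39.9 2126
flange top [0.0006 0.0026 0.0772] 21.1 1111
axis in tool [-0.0055  0.0473  0.9989]
flange top from tip:  62.23138723646221 tip tool [0.0002 0.0056 0.1394]
```

Call:
{"op": "move_arm", "data": {
  "steps": [
    [-0.11,0.44,0.01,-0.02,0.16,0.04,10],
    [-0.21,0.87,0.01,-0.03,0.32,0.09,10],
    [-0.2,0.88,0.02,-0.03,0.32,0.09,10],
    [-0.2,0.88,0.0,-0.03,0.32,0.09,10],
    [-0.19,0.88,0.01,-0.03,0.32,0.09,10],
    [-0.18,0.88,0.0,-0.03,0.32,0.09,10],
    [-0.17,0.88,0.0,-0.03,0.32,0.09,10],
    [-0.16,0.89,-0.01,-0.03,0.32,0.09,10],
    [-0.15,0.88,-0.01,-0.03,0.32,0.09,10],
    [-0.15,0.89,-0.01,-0.03,0.32,0.09,10]
  ]
}}

```text
t: 8.05
eef_pos: [0.5138, -0.0159, 0.3523]
eef_rot: [[0.945, 0.082, 0.316], [0.082, -0.997, 0.014], [0.316, 0.013, -0.949]]
force: [-0.4, 1.8, -1.1]
gripper_width: 0.0175
```

Call:
{"op": "move_arm", "data": {
  "steps": [
    [-0.14,0.89,-0.01,-0.03,0.33,0.09,10],
    [-0.12,0.89,-0.01,-0.03,0.32,0.09,10],
    [-0.12,0.9,-0.02,-0.03,0.32,0.09,10],
    [-0.11,0.89,-0.01,-0.03,0.32,0.09,10],
    [-0.1,0.89,-0.02,-0.03,0.32,0.09,10],
    [-0.1,0.9,-0.02,-0.04,0.32,0.09,10],
    [-0.08,0.89,-0.01,-0.03,0.32,0.09,10],
    [-0.07,0.9,-0.02,-0.03,0.32,0.09,10],
    [-0.04,0.45,-0.01,-0.01,0.16,0.04,10],
    [0,0,0,0,0,0,10]
  ]
}}

```text
t: 9.05
eef_pos: [0.4979, -0.2456, 0.346]
eef_rot: [[0.822, -0.004, 0.57], [-0.003, -1.0, -0.002], [0.57, -0.0, -0.822]]
force: [0.3, 0.9, -0.8]
gripper_width: 0.0179
```

```bash
python3 - <<'E'
from h import *
s=pose(); d=grab('wrist','wT'); grab('side','sT'); 
from axis import axis
axis('wT',s['eef_pos'],s['eef_rot'])
E
```

```text
t 9.05 p [ 0.4979 -0.2456  0.346 ] F [ 0.3  0.9 -0.8] w 0.0179
[[0.8218, -0.0038, 0.5697], [-0.0032, -1.0, -0.0021], [0.5697, -0.0001, -0.8218]]
handle top [ 0.0012 -0.0015 -0.0468] 41.7 2079
flange top [0.0005 0.0021 0.0779] 20.5 1016
axis in tool [-0.0059  0.0292  0.9996]
flange top from tip:  62.276544271200876 tip tool [1.000e-04 3.900e-03 1.402e-01]
```

View pics/wT.png

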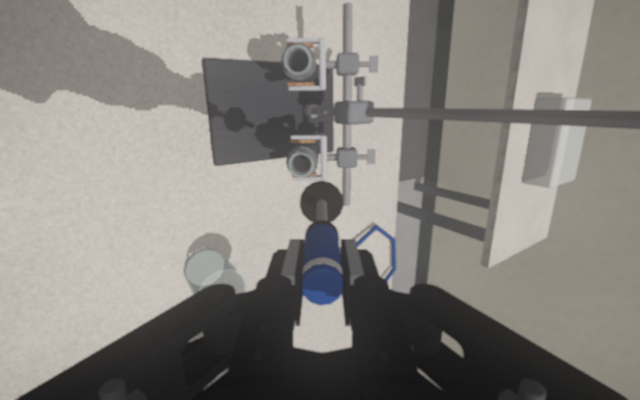

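View pics/sT.png

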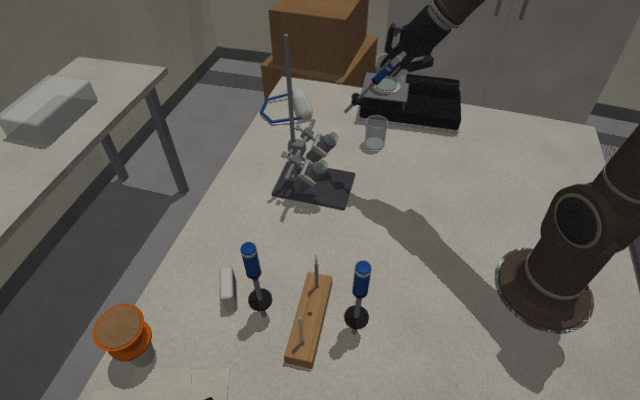

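The probe is held, and both mouths are visible: right tube (304,162), left (299,60). The handle-top mask took in the pads, so I'll redo that point by hand-drawn circle and colour. I'll also re-measure the mouth from this view.

```bash
python3 - <<'E'
from h import *
d=load('wT'); c=cv2.resize(d['px'][180:310,275:370],None,fx=4.5,fy=4.5,interpolation=cv2.INTER_CUBIC); c=np.clip(c.astype(int)*1.6,0,255).astype(np.uint8)
g=cv2.resize(d['px'][140:190,275:335],None,fx=4.5,fy=4.5,interpolation=cv2.INTER_CUBIC)
o=np.zeros((600,720,3),np.uint8); o[:c.shape[0],:c.shape[1]]=c; o[:g.shape[0],440:440+g.shape[1]]=g; cv2.imwrite('pics/cT.png',o)
p=np.array([.4979,-.2456,.346]);R=np.array([[0.8218, -0.0038, 0.5697], [-0.0032, -1.0, -0.0021], [0.5697, -0.0001, -0.8218]])
h=cv2.cvtColor(d['px'],cv2.COLOR_BGR2HSV)
for v in range(255,308,3): print(v,[(u,int(round(1000*((pt(d,np.array([u]),np.array([v]))[0]-p)@R)[2]))) for u in range(298,350,6)], h[v,322].tolist())
E
```

```text
255 [(298, -49), (304, -31), (310, -32), (316, -34), (322, -35), (328, -34), (334, -32), (340, -25), (346, -47)] [113, 94, 87]
258 [(298, -50), (304, -31), (310, -34), (316, -37), (322, -39), (328, -38), (334, -35), (340, -27), (346, -51)] [8, 9, 111]
261 [(298, -54), (304, -32), (310, -39), (316, -41), (322, -42), (328, -42), (334, -38), (340, -32), (346, -55)] [15, 17, 120]
264 [(298, -56), (304, -35), (310, -42), (316, -43), (322, -44), (328, -44), (334, -42), (340, -34), (346, -56)] [114, 50, 97]
267 [(298, -59), (304, -40), (310, -44), (316, -45), (322, -45), (328, -44), (334, -44), (340, -40), (346, -58)] [113, 106, 91]
270 [(298, -62), (304, -42), (310, -46), (316, -46), (322, -46), (328, -46), (334, -45), (340, -42), (346, -60)] [111, 119, 107]
273 [(298, -64), (304, -45), (310, -47), (316, -46), (322, -47), (328, -46), (334, -47), (340, -44), (346, -63)] [111, 124, 101]
276 [(298, -65), (304, -46), (310, -47), (316, -48), (322, -48), (328, -47), (334, -47), (340, -46), (346, -64)] [112, 123, 102]
279 [(298, -64), (304, -46), (310, -48), (316, -47), (322, -47), (328, -47), (3
[... 508 characters left out ...]
-47), (334, -48), (340, -47), (346, -66)] [111, 137, 117]
294 [(298, -64), (304, -46), (310, -47), (316, -47), (322, -48), (328, -48), (334, -47), (340, -46), (346, -64)] [110, 147, 142]
297 [(298, -64), (304, 396), (310, -47), (316, -47), (322, -47), (328, -46), (334, -47), (340, 449), (346, -65)] [111, 148, 141]
300 [(298, -64), (304, 395), (310, -46), (316, -47), (322, -47), (328, -48), (334, -47), (340, 448), (346, -64)] [111, 149, 140]
303 [(298, -64), (304, 395), (310, 405), (316, -46), (322, -47), (328, -47), (334, 439), (340, 447), (346, -64)] [111, 130, 141]
306 [(298, -65), (304, 395), (310, 402), (316, 411), (322, 422), (328, 429), (334, 441), (340, 447), (346, -64)] [15, 11, 187]
```

View pics/cT.png

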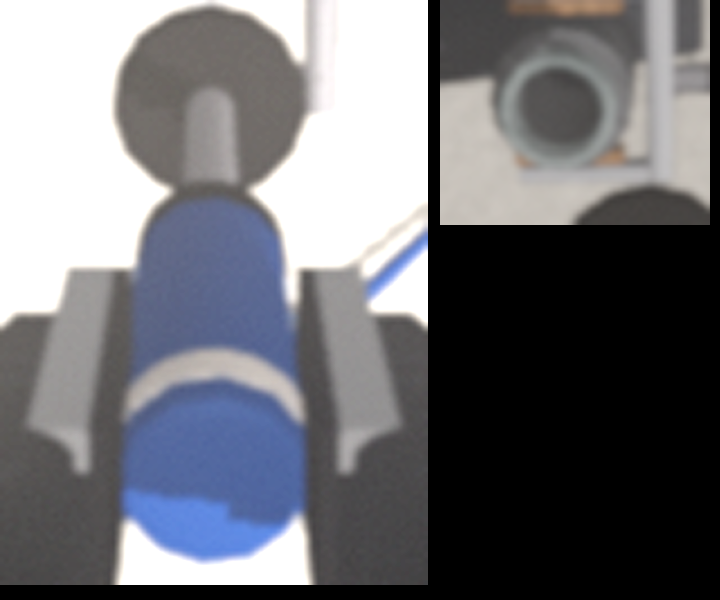

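```bash
python3 - <<'E'
from h import *
d=load('wT');p=np.array([.4979,-.2456,.346]);R=np.array([[0.8218, -0.0038, 0.5697], [-0.0032, -1.0, -0.0021], [0.5697, -0.0001, -0.8218]])
def at(u,v,z):
    o,q=ray(d,np.array(u),np.array(v)); o=(o-p)@R;q=q@R; return o+q*((z-o[2])/q[2])
H=at(322.2,283.8,-.047); print(H.round(4))
S=at(275+209.5/4.5-.5,180+97.5/4.5-.5,.0779); print(S.round(4)); a=S-H;a/=np.linalg.norm(a);print(a.round(4),np.rad2deg(a[:2]))
print('seat',(H+a*(.187-.0543)).round(4),'tip',(H+a*.187).round(4), 'flange from tip', .187-np.linalg.norm(S-H))
print('guess flange px v for straight')
from mouth import mouth
mouth('wT',[.604,-.243,.15],(285,325,145,182))
print(proj(d,np.array([[.604,-.243,.15]])))
E
```

```text
[ 0.0012  0.001  -0.047 ]
[0.0002 0.0012 0.0779]
[-0.0074  0.0018  1.    ] [-0.42410473  0.10178616]
seat [0.0002 0.0013 0.0857] tip [-0.0002  0.0014  0.14  ] flange from tip 0.06209638111989223
guess flange px v for straight
wT rim px 205 h0 0.0006 centroid [ 0.6033 -0.243   0.1498]
ellipse [300.97 164.18] [24.7 25. ] -> [ 0.6033 -0.2427  0.1502]
   on z=.15 [ 0.6034 -0.2428  0.15  ]
ellipse [301.1  164.09] [20.4 21.5] -> [ 0.6034 -0.2426  0.1503]
   on z=.15 [ 0.6036 -0.2427  0.15  ]
bottom 32 [ 0.6616 -0.2505  0.0619] axis [-0.5514  0.0709  0.8312] 0.1057
[[301.38332298 164.32566991]]
```

The probe axis matches the tool axis within 0.5° (tip at tool (0, 1.4, 140) mm). The mouth repeats at (0.6034, -0.2427, 0.150). Moving to 15 mm short of the mouth, on its axis.

```bash
cat > ins.py <<'E'
from plan import *
M=np.array([.6034,-.2427,.150]); TIP=np.array([.0,.0014,.140]); RT=tubeR(.4)
def tgt(s,off=np.zeros(3)): return M+off-RT@(TIP-np.array([0,0,s]))   # tip at depth s (m)
def rep():
    s=pose(); p=np.array(s['eef_pos']);R=np.array(s['eef_rot']); t=p+R@TIP; e=(t-M)@RT
    print('tip in tube frame mm: lat x %.1f y %.1f depth %.1f'%tuple(e*1e3),' axis err deg',np.rad2deg(Rn.from_matrix(R.T@RT).as_rotvec()).round(2),'F tool',(np.array(s['force'])@R).round(1)); return p,R
E
python3 - <<'E'
from ins import *
p,R=rep()
plan(p,R,tgt(-.015),RT,6,10)
E
```

```text
t 9.15 p [ 0.4992 -0.2429  0.3469] F [-0.6  0.3 -0.4] w 0.0173
[[0.8218, 0.0002, 0.5698], [0.0004, -1.0, -0.0002], [0.5698, 0.0004, -0.8218]]
tip in tube frame mm: lat x 26.9 y 1.5 depth -81.1  axis err deg [ 0.24  0.26 -0.3 ] F tool [-0.7 -0.3 -0. ]
[[-0.09,0.0,0.22,0.0,0.0,-0.01,10],[-0.18,-0.01,0.44,0.01,0.01,-0.01,10],[-0.18,-0.01,0.44,0.01,0.01,-0.01,10],[-0.19,0.0,0.44,0.01,0.01,-0.01,10],[-0.18,-0.01,0.44,0.01,0.01,-0.01,10],[-0.09,0.0,0.23,0.0,0.0,0.0,10]]
max shift 0.44 turn 0.01 end [ 0.5146 -0.242   0.2769] err mm [ 0.13 -0.1  -0.09]
```

Call:
{"op": "move_arm", "data": {
  "steps": [
    [-0.09,0,0.22,0,0,0,10],
    [-0.18,-0.01,0.44,0.01,0.01,-0.01,10],
    [-0.18,-0.01,0.44,0.01,0.01,-0.01,10],
    [-0.19,0,0.44,0.01,0.01,-0.01,10],
    [-0.18,-0.01,0.44,0.01,0.01,-0.01,10],
    [-0.09,0,0.23,0,0,0,10],
    [0,0,0,0,0,0,10],
    [0,0,0,0,0,0,10]
  ]
}}

```text
t: 9.95
eef_pos: [0.5153, -0.2425, 0.2781]
eef_rot: [[0.818, 0.006, 0.575], [0.006, -1.0, 0.003], [0.575, 0.001, -0.818]]
force: [1.1, -0.1, -0.8]
gripper_width: 0.0175
```

```bash
python3 - <<'E'
from ins import *
rep(); d=grab('wrist','wI'); rep(); e=grab('side','sI');f=grab('top','tI')
print(proj(d,M),proj(e,M),proj(f,M))
a=cv2.resize(d['px'][90:250,250:400],None,fx=3,fy=3,interpolation=cv2.INTER_CUBIC)
b=cv2.resize(e['px'][90:190,290:390],None,fx=3,fy=3,interpolation=cv2.INTER_CUBIC)
c=np.zeros((560,800,3),np.uint8); c[:480,:450]=a; c[:300,470:770]=b
g=cv2.resize(f['px'][150:230,360:460],None,fx=3,fy=3,interpolation=cv2.INTER_CUBIC); c[310:550,470:770]=g
cv2.imwrite('pics/cI.png',np.clip(c.astype(int)*1.4,0,255).astype(np.uint8))
E
```

```text
t 9.95 p [ 0.5153 -0.2425  0.2781] F [ 1.1 -0.1 -0.8] w 0.0175
[[0.8183, 0.0065, 0.5747], [0.0057, -1.0, 0.0032], [0.5748, 0.0006, -0.8183]]
tip in tube frame mm: lat x 1.5 y 0.7 depth -15.4  axis err deg [ 0.05 -0.08 -0.  ] F tool [0.4 0.1 1.2]
t 10.0 p [ 0.5154 -0.2428  0.2784] F [ 0.7 -0.3 -1.4] w 0.0174
[[0.818, 0.0062, 0.5751], [0.0057, -1.0, 0.0027], [0.5751, 0.0011, -0.8181]]
tip in tube frame mm: lat x 1.8 y 1.1 depth -15.7  axis err deg [ 0.08 -0.11 -0.  ] F tool [-0.2  0.3  1.6]
[319.62935111 179.13322865] [333.32849553 136.55013665] [409.59121822 187.46709187]
```

View pics/cI.png

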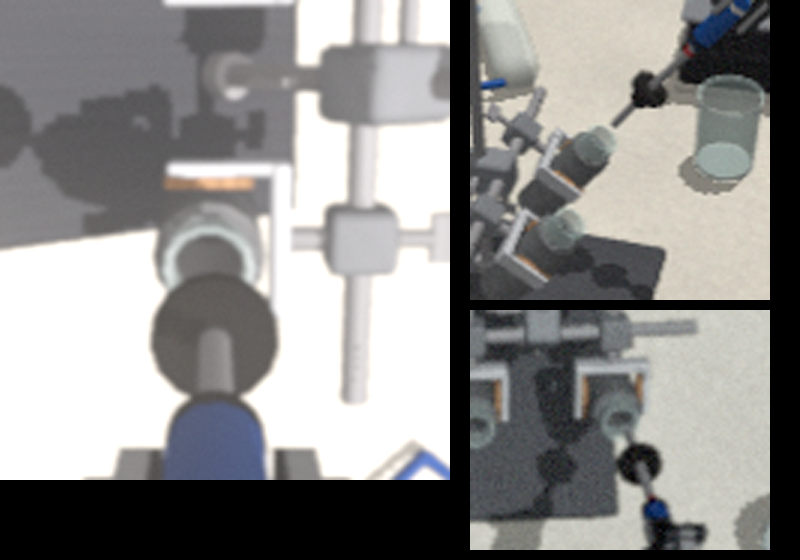

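The stem points at the right mouth in all three views (side crop: tip (615,122), mouth (600,142)). The lateral offset to remove is about 1.6 mm in x and 1 mm in y. I'll take it out and enter to 30 mm depth.

```bash
python3 - <<'E'
from ins import *
p,R=rep()
p,R=plan(p,R,tgt(-.010),RT,2,10)
plan(p,R,tgt(.030),RT,5,10)
E
```

```text
t 10.1 p [ 0.5153 -0.2431  0.2785] F [ 0.  -0.2 -0.3] w 0.0173
[[0.8179, 0.0057, 0.5753], [0.0055, -1.0, 0.0022], [0.5753, 0.0014, -0.8179]]
tip in tube frame mm: lat x 1.8 y 1.4 depth -15.8  axis err deg [ 0.11 -0.12 -0.01] F tool [-0.1  0.2  0.2]
[[-0.03,-0.02,0.1,0.01,-0.01,0.0,10],[-0.02,-0.02,0.09,0.01,-0.01,0.0,10]]
max shift 0.10 turn 0.01 end [ 0.5173 -0.2419  0.273 ] err mm [-0.04  0.03  0.14]
[[0.0,0.0,0.27,0.0,0.0,0.0,10],[0.0,0.0,0.27,0.0,0.0,0.0,10],[0.0,0.0,0.26,0.0,0.0,0.0,10],[0.0,0.0,0.27,0.0,0.0,0.0,10],[0.0,0.0,0.27,0.0,0.0,0.0,10]]
max shift 0.27 turn 0.00 end [ 0.5404 -0.2417  0.2401] err mm [ 0.08  0.04 -0.03]
```

Call:
{"op": "move_arm", "data": {
  "steps": [
    [-0.03,-0.02,0.1,0.01,-0.01,0,10],
    [-0.03,-0.02,0.1,0.01,-0.01,0,10],
    [0,0,0.2,0,0,0,10],
    [0,0,0.3,0,0,0,10],
    [0,0,0.3,0,0,0,10],
    [0,0,0.3,0,0,0,10],
    [0,0,0.2,0,0,0,10],
    [0,0,0,0,0,0,10],
    [0,0,0,0,0,0,10]
  ]
}}

```text
t: 11.0
eef_pos: [0.5393, -0.2414, 0.2396]
eef_rot: [[0.82, 0.007, 0.573], [0.005, -1.0, 0.005], [0.573, -0.002, -0.82]]
force: [-0.5, 0.1, -0.4]
gripper_width: 0.0174
```

```bash
python3 - <<'E'
from ins import *
rep(); d=grab('wrist','wJ'); rep(); e=grab('side','sJ');f=grab('top','tJ')
print(proj(d,M),proj(e,M),proj(f,M))
a=cv2.resize(d['px'][90:250,250:400],None,fx=3,fy=3,interpolation=cv2.INTER_CUBIC)
b=cv2.resize(e['px'][90:190,290:390],None,fx=3,fy=3,interpolation=cv2.INTER_CUBIC)
c=np.zeros((560,800,3),np.uint8); c[:480,:450]=a; c[:300,470:770]=b
g=cv2.resize(f['px'][150:230,360:460],None,fx=3,fy=3,interpolation=cv2.INTER_CUBIC); c[310:550,470:770]=g
cv2.imwrite('pics/cJ.png',np.clip(c.astype(int)*1.4,0,255).astype(np.uint8))
E
```

```text
t 11.0 p [ 0.5393 -0.2414  0.2396] F [-0.5  0.1 -0.4] w 0.0174
[[0.8198, 0.0072, 0.5725], [0.005, -1.0, 0.0055], [0.5726, -0.0016, -0.8199]]
tip in tube frame mm: lat x -1.3 y -0.6 depth 29.9  axis err deg [-0.08  0.07 -0.04] F tool [-0.6 -0.2  0. ]
t 11.05 p [ 0.5393 -0.2415  0.2399] F [-0.3  0.8 -1.3] w 0.0175
[[0.8196, 0.0069, 0.5729], [0.005, -1.0, 0.005], [0.5729, -0.0013, -0.8196]]
tip in tube frame mm: lat x -1.0 y -0.3 depth 29.6  axis err deg [-0.06  0.05 -0.04] F tool [-1.  -0.8  1. ]
[322.315276   191.65860599] [333.32849553 136.55013665] [409.59121822 187.46709187]
```

View pics/cJ.png

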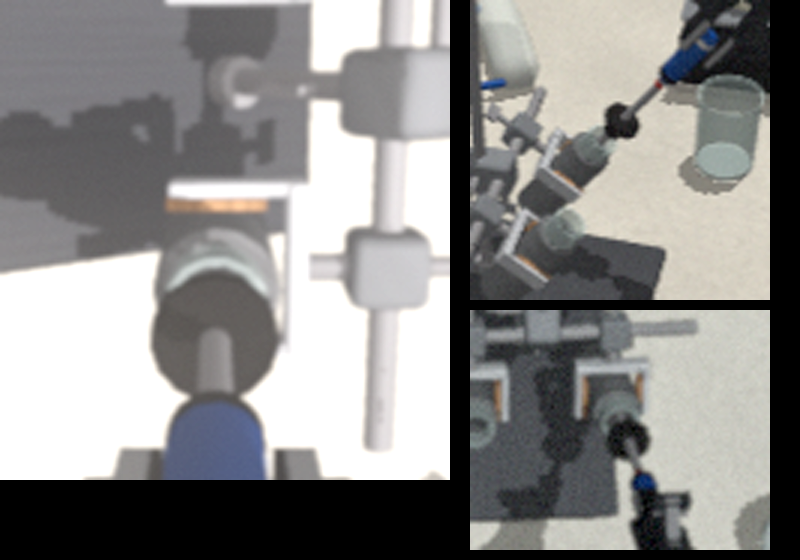

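The tip is inside and the flange is centred over the rim (wrist crop u 217 vs 214). Next: correct x by 1 mm and go on slowly to stopper contact.

Call:
{"op": "move_arm", "data": {
  "steps": [
    [0.02,0.01,0.1,0,0,0,10],
    [0.02,0,0.1,0,0,0,10],
    [0,0,0.1,0,0,0,10],
    [0,0,0.1,0,0,0,10],
    [0,0,0.1,0,0,0,10],
    [0,0,0.1,0,0,0,10]
  ]
}}

```text
t: 11.75
eef_pos: [0.5507, -0.2416, 0.2254]
eef_rot: [[0.82, 0.007, 0.573], [0.005, -1.0, 0.005], [0.573, -0.001, -0.82]]
force: [0.2, -0.1, -1.2]
gripper_width: 0.0175
```

```bash
python3 - <<'E'
from ins import *
rep()
E
```

```text
t 11.75 p [ 0.5507 -0.2416  0.2254] F [ 0.2 -0.1 -1.2] w 0.0175
[[0.8197, 0.007, 0.5727], [0.005, -1.0, 0.0051], [0.5727, -0.0013, -0.8197]]
tip in tube frame mm: lat x -0.0 y -0.2 depth 48.0  axis err deg [-0.06  0.06 -0.04] F tool [-0.5  0.1  1.1]
```

Call:
{"op": "move_arm", "data": {
  "steps": [
    [0,0,0.08,0,0,0,10],
    [0,0,0.08,0,0,0,10],
    [0,0,0.08,0,0,0,10]
  ]
}}

```text
t: 12.05
eef_pos: [0.5548, -0.2419, 0.2199]
eef_rot: [[0.82, 0.007, 0.573], [0.005, -1.0, 0.005], [0.573, -0.001, -0.82]]
force: [-3.0, -0.5, 3.6]
gripper_width: 0.0176
```

```bash
python3 - <<'E'
from ins import *
rep()
E
```

```text
t 12.05 p [ 0.5548 -0.2419  0.2199] F [-3.  -0.5  3.6] w 0.0176
[[0.8196, 0.0068, 0.573], [0.005, -1.0, 0.0046], [0.573, -0.0009, -0.8196]]
tip in tube frame mm: lat x 0.2 y 0.1 depth 54.9  axis err deg [-0.04  0.04 -0.04] F tool [-0.4  0.5 -4.6]
```

Call:
{"op": "move_arm", "data": {
  "steps": [
    [0,0,0.08,0,0,0,10],
    [0,0,0.08,0,0,0,10],
    [0,0,0.08,0,0,0,10]
  ]
}}

```text
t: 12.35
eef_pos: [0.5589, -0.2418, 0.2139]
eef_rot: [[0.82, 0.007, 0.573], [0.005, -1.0, 0.005], [0.573, -0.001, -0.82]]
force: [-3.7, 0.2, 4.3]
gripper_width: 0.0172
```

```bash
python3 - <<'E'
from ins import *
rep()
d=grab('wrist','wK'); e=grab('side','sK')
a=cv2.resize(d['px'][90:250,250:400],None,fx=3,fy=3,interpolation=cv2.INTER_CUBIC)
b=cv2.resize(e['px'][90:190,290:390],None,fx=3,fy=3,interpolation=cv2.INTER_CUBIC)
c=np.zeros((560,800,3),np.uint8); c[:480,:450]=a; c[:300,470:770]=b
cv2.imwrite('pics/cK.png',np.clip(c.astype(int)*1.4,0,255).astype(np.uint8))
E
```

```text
t 12.35 p [ 0.5589 -0.2418  0.2139] F [-3.7  0.2  4.3] w 0.0172
[[0.8196, 0.0067, 0.5729], [0.005, -1.0, 0.0046], [0.573, -0.0009, -0.8196]]
tip in tube frame mm: lat x 0.1 y 0.1 depth 62.1  axis err deg [-0.03  0.04 -0.04] F tool [-0.5 -0.2 -5.6]
```

View pics/cK.png

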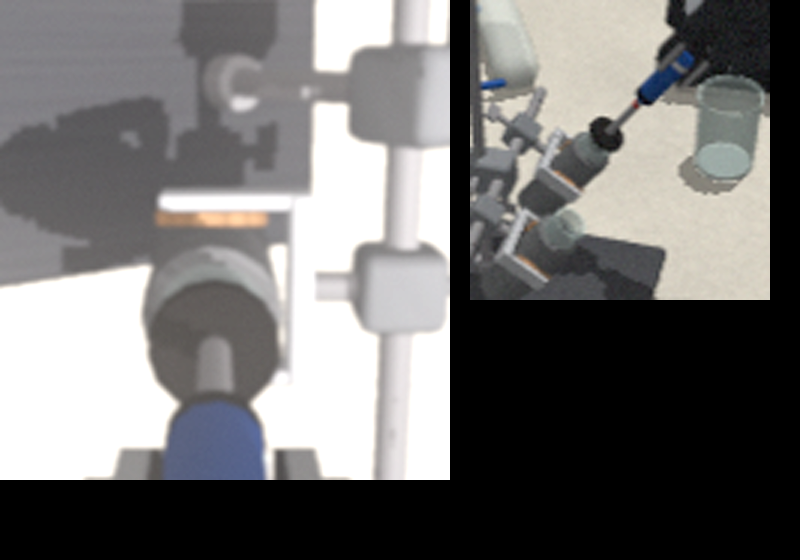

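The stopper is home on the rim, sliding on the stem at about 5.6 N with almost no side force. I'll push past 67 mm in a short step first, to confirm there's no slug.

Call:
{"op": "move_arm", "data": {
  "steps": [
    [0,0,0.08,0,0,0,10],
    [0,0,0.08,0,0,0,10],
    [0,0,0.08,0,0,0,10],
    [0,0,0.06,0,0,0,10]
  ]
}}

```text
t: 12.85
eef_pos: [0.5641, -0.2416, 0.2064]
eef_rot: [[0.82, 0.007, 0.573], [0.005, -1.0, 0.005], [0.573, -0.001, -0.82]]
force: [-3.5, 0.2, 2.6]
gripper_width: 0.0174
```

```bash
python3 - <<'E'
from ins import *
rep()
E
```

```text
t 12.85 p [ 0.5641 -0.2416  0.2064] F [-3.5  0.2  2.6] w 0.0174
[[0.8196, 0.0069, 0.5728], [0.005, -1.0, 0.0049], [0.5729, -0.0012, -0.8197]]
tip in tube frame mm: lat x 0.1 y -0.1 depth 71.3  axis err deg [-0.05  0.05 -0.04] F tool [-1.4 -0.3 -4.2]
```

Past 67 mm with sliding friction only. Continuing at 24 mm/s to about 96 mm.

Call:
{"op": "move_arm", "data": {
  "steps": [
    [0,0,0.08,0,0,0,10],
    [0,0,0.08,0,0,0,10],
    [0,0,0.08,0,0,0,10],
    [0,0,0.08,0,0,0,10],
    [0,0,0.08,0,0,0,10],
    [0,0,0.08,0,0,0,10],
    [0,0,0.08,0,0,0,10],
    [0,0,0.08,0,0,0,10],
    [0,0,0.08,0,0,0,10],
    [0,0,0.08,0,0,0,10]
  ]
}}

```text
t: 13.85
eef_pos: [0.5778, -0.2415, 0.1866]
eef_rot: [[0.82, 0.007, 0.573], [0.005, -1.0, 0.005], [0.573, -0.001, -0.82]]
force: [-3.8, -1.2, 3.7]
gripper_width: 0.0174
```

```bash
python3 - <<'E'
from ins import *
rep()
E
```

```text
t 13.85 p [ 0.5778 -0.2415  0.1866] F [-3.8 -1.2  3.7] w 0.0174
[[0.8197, 0.0069, 0.5727], [0.005, -1.0, 0.005], [0.5727, -0.0013, -0.8197]]
tip in tube frame mm: lat x -0.1 y -0.2 depth 95.3  axis err deg [-0.06  0.06 -0.04] F tool [-1.   1.2 -5.2]
```

Call:
{"op": "move_arm", "data": {
  "steps": [
    [0,0,0.05,0,0,0,10],
    [0,0,0.05,0,0,0,10],
    [0,0,0.05,0,0,0,10],
    [0,0,0.05,0,0,0,10],
    [0,0,0.05,0,0,0,10]
  ]
}}

```text
t: 14.35
eef_pos: [0.582, -0.2415, 0.1806]
eef_rot: [[0.82, 0.007, 0.573], [0.005, -1.0, 0.005], [0.573, -0.001, -0.82]]
force: [-4.6, -1.0, 2.7]
gripper_width: 0.0176
```

Call:
{"op": "move_arm", "data": {
  "steps": [
    [0,0,0.03,0,0,0,10],
    [0,0,0.03,0,0,0,10]
  ]
}}

```text
t: 14.55
eef_pos: [0.583, -0.2414, 0.1791]
eef_rot: [[0.82, 0.007, 0.573], [0.005, -1.0, 0.005], [0.573, -0.001, -0.82]]
force: [-4.7, -0.6, 2.7]
gripper_width: 0.0176
```

```bash
python3 - <<'E'
from ins import *
rep()
E
```

```text
t 14.55 p [ 0.583  -0.2414  0.1791] F [-4.7 -0.6  2.7] w 0.0176
[[0.8198, 0.0069, 0.5727], [0.0049, -1.0, 0.0051], [0.5727, -0.0013, -0.8198]]
tip in tube frame mm: lat x -0.1 y -0.2 depth 104.5  axis err deg [-0.06  0.06 -0.04] F tool [-2.3  0.6 -4.9]
```

Call:
{"op": "move_arm", "data": {
  "steps": [
    [0,0,0.03,0,0,0,10],
    [0,0,0.03,0,0,0,10]
  ]
}}

```text
t: 14.75
eef_pos: [0.5841, -0.2415, 0.1778]
eef_rot: [[0.82, 0.007, 0.573], [0.005, -1.0, 0.005], [0.573, -0.001, -0.82]]
force: [-9.4, -0.8, 8.9]
gripper_width: 0.0173
```

Call:
{"op": "move_arm", "data": {
  "steps": [
    [0,0,0.03,0,0,0,10]
  ]
}}

```text
t: 14.85
eef_pos: [0.5846, -0.2417, 0.1777]
eef_rot: [[0.819, 0.007, 0.573], [0.005, -1.0, 0.004], [0.573, -0.001, -0.819]]
force: [-16.0, 0.8, 16.9]
gripper_width: 0.0173
```

The tip met the bottom at about 106 mm (axial force rose from 5 to about 23 N). Easing the press a little before looking.

Call:
{"op": "move_arm", "data": {
  "steps": [
    [0,0,-0.02,0,0,0,10]
  ]
}}

```text
t: 14.95
eef_pos: [0.5844, -0.2415, 0.178]
eef_rot: [[0.819, 0.007, 0.573], [0.005, -1.0, 0.005], [0.573, -0.001, -0.819]]
force: [-3.3, 0.2, 3.1]
gripper_width: 0.0173
```

```bash
python3 - <<'E'
from ins import *
rep(); d=grab('wrist','wM'); e=grab('side','sM'); f=grab('top','tM')
a=cv2.resize(d['px'][110:250,260:380],None,fx=4,fy=4,interpolation=cv2.INTER_CUBIC)
b=cv2.resize(e['px'][90:165,300:390],None,fx=3.4,fy=3.4,interpolation=cv2.INTER_CUBIC)
c=np.zeros((600,800,3),np.uint8); c[:560,:480]=a; c[:b.shape[0],490:490+b.shape[1]]=b[:,:310]
g=cv2.resize(f['px'][160:230,370:460],None,fx=3.4,fy=3.4,interpolation=cv2.INTER_CUBIC); c[300:300+g.shape[0],490:490+g.shape[1]]=g[:,:310]
cv2.imwrite('pics/cM.png',np.clip(c.astype(int)*1.4,0,255).astype(np.uint8))
E
```

```text
t 14.95 p [ 0.5844 -0.2415  0.178 ] F [-3.3  0.2  3.1] w 0.0173
[[0.8193, 0.007, 0.5733], [0.0052, -1.0, 0.0047], [0.5733, -0.0009, -0.8194]]
tip in tube frame mm: lat x 0.5 y -0.1 depth 106.2  axis err deg [-0.04  0.02 -0.03] F tool [-0.9 -0.2 -4.4]
```

View pics/cM.png

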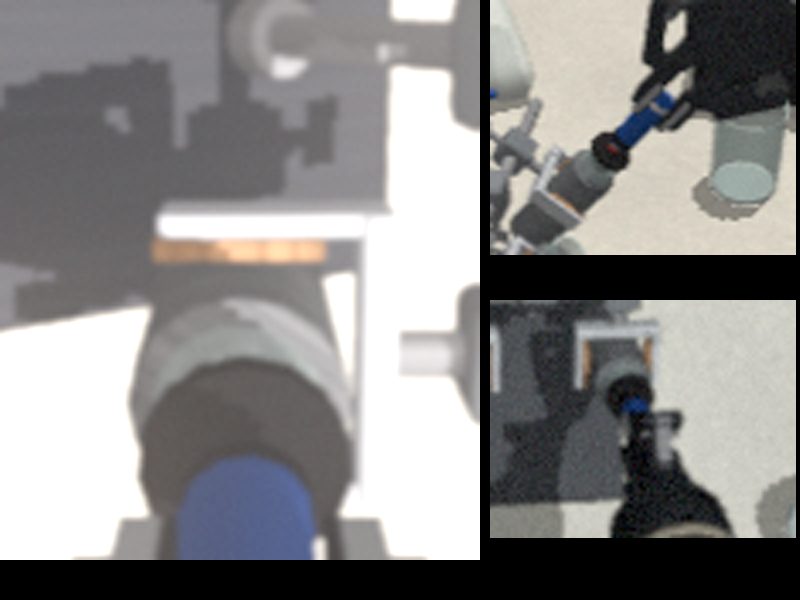

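The side view shows the red ring right at the stopper's top, the flange flat on the rim, and a light 4 N push remaining. Releasing with a partial opening.

Call:
{"op": "move_arm", "data": {
  "steps": [
    [0,0,0,0,0,0,25],
    [0,0,0,0,0,0,35],
    [0,0,0,0,0,0,50],
    [0,0,0,0,0,0,60],
    [0,0,0,0,0,0,60],
    [0,0,0,0,0,0,60]
  ]
}}

```text
t: 15.7
eef_pos: [0.5843, -0.2413, 0.1775]
eef_rot: [[0.82, 0.007, 0.573], [0.005, -1.0, 0.005], [0.573, -0.001, -0.82]]
force: [0.3, -0.4, 0.4]
gripper_width: 0.0513
```

```bash
python3 - <<'E'
from ins import *
rep(); d=grab('wrist','wN')
E
```

```text
t 15.7 p [ 0.5843 -0.2413  0.1775] F [ 0.3 -0.4  0.4] w 0.0513
[[0.8197, 0.007, 0.5728], [0.005, -1.0, 0.0051], [0.5728, -0.0013, -0.8197]]
tip in tube frame mm: lat x 0.0 y -0.2 depth 106.6  axis err deg [-0.06  0.05 -0.04] F tool [ 0.5  0.4 -0.2]
```

View pics/wN.png

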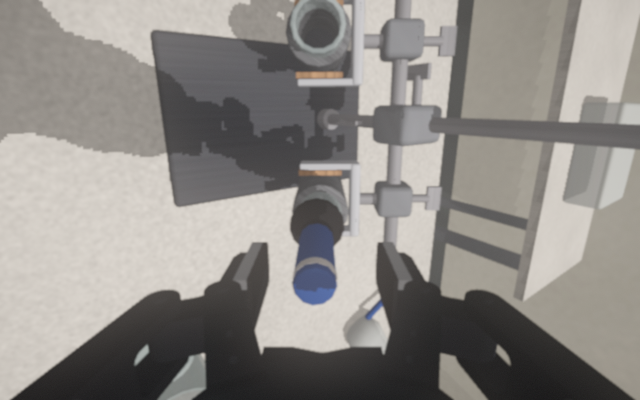

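The handle is free between the open pads, about 25 mm clear on each side in the image, and it stands still. Withdrawing along the axis.

Call:
{"op": "move_arm", "data": {
  "steps": [
    [0,0,-0.2,0,0,0,60],
    [0,0,-0.5,0,0,0,60],
    [0,0,-0.8,0,0,0,60],
    [0,0,-0.8,0,0,0,60],
    [0,0,-0.8,0,0,0,60],
    [0,0,-0.8,0,0,0,60],
    [0,0,-0.8,0,0,0,60],
    [0,0,-0.5,0,0,0,60],
    [0,0,0,0,0,0,60],
    [0,0,0,0,0,0,60]
  ]
}}

```text
t: 16.75
eef_pos: [0.4949, -0.2422, 0.3055]
eef_rot: [[0.819, 0.007, 0.573], [0.005, -1.0, 0.004], [0.573, -0.0, -0.819]]
force: [-0.9, 0.2, 0.6]
gripper_width: 0.0512
```

```bash
python3 - <<'E'
from ins import *
s=pose(); d=grab('wrist','wZ'); e=grab('side','sZ'); f=grab('top','tZ')
print(proj(d,M))
u,v=[int(x) for x in proj(d,M)]
a=cv2.resize(d['px'][max(0,v-60):v+80,u-60:u+60],None,fx=4,fy=4,interpolation=cv2.INTER_CUBIC)
b=cv2.resize(e['px'][90:165,300:390],None,fx=3.4,fy=3.4,interpolation=cv2.INTER_CUBIC)
c=np.zeros((600,800,3),np.uint8); c[:a.shape[0],:480]=a; c[:b.shape[0],490:490+b.shape[1]]=b[:,:310]
g=cv2.resize(f['px'][160:230,370:460],None,fx=3.4,fy=3.4,interpolation=cv2.INTER_CUBIC); c[300:300+g.shape[0],490:490+g.shape[1]]=g[:,:310]
cv2.imwrite('pics/cZ.png',np.clip(c.astype(int)*1.4,0,255).astype(np.uint8))
# probe top and flange in tube coordinates (depth image, side cam + wrist)
for n,dd in(('wrist',d),('side',e)):
    h=cv2.cvtColor(dd['px'],cv2.COLOR_BGR2HSV); V,U=np.nonzero(cv2.inRange(h,(105,70,30),(130,255,255))); P=pt(dd,U,V); q=(P-M)@RT*[1,1,-1]
    k=(np.hypot(q[:,0],q[:,1])<.02)&(q[:,2]>0)&(q[:,2]<.12); print(n,'blue h range',k.sum(),np.percentile(q[k][:,2],[1,99]).round(4))
    u,v=np.meshgrid(np.arange(640),np.arange(400));u=u.ravel();v=v.ravel();P=pt(dd,u,v);q=(P-M)@RT*[1,1,-1];g=dd['px'].max(2).ravel()
    k=(np.hypot(q[:,0],q[:,1])<.019)&(np.hypot(q[:,0],q[:,1])>.011)&(q[:,2]>-.005)&(q[:,2]<.015)&(g<60); print('flange top',k.sum(),np.percentile(q[k][:,2],[10,50,90]).round(4))
    R=dd['px'].astype(int); k=(R[...,2]>R[...,1]*1.5)&(R[...,2]>R[...,0]*1.5)&(R[...,2]>40); k=k.ravel()&(np.hypot(q[:,0],q[:,1])<.02)&(np.abs(q[:,2])<.05); print('red',k.sum(), np.round(q[k].mean(0),4) if k.any() else '')
E
```

```text
t 16.75 p [ 0.4949 -0.2422  0.3055] F [-0.9  0.2  0.6] w 0.0512
[[0.8194, 0.0067, 0.5731], [0.0052, -1.0, 0.0042], [0.5732, -0.0005, -0.8194]]
[321.01504289 173.05438247]
wrist blue h range 345 [0.0371 0.083 ]
flange top 8 [0.0088 0.0097 0.0104]
red 0 
side blue h range 114 [0.0142 0.0841]
flange top 51 [0.0043 0.0107 0.0129]
red 5 [-0.0021  0.0001  0.012 ]
```

View pics/cZ.png

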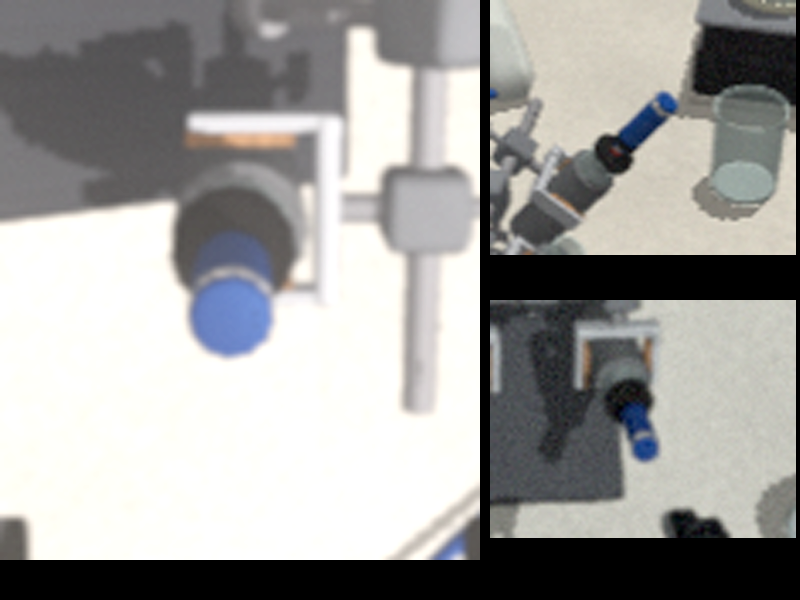

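View pics/sZ.png

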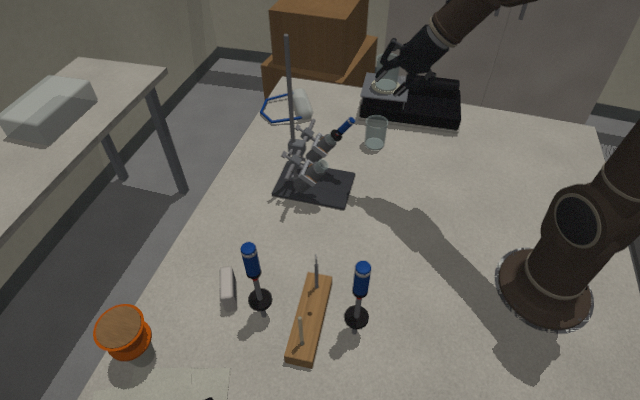

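```bash
python3 - <<'E'
from h import *
print(workorder.close_job()); pose()
E
```

```text
the job is handed in; nothing more can be done
None
the job is handed in; nothing more can be done
```

The probe is in the right-hand tube with the stopper home, released, and the job is handed in, at about 17 s of the 45 s.

**What I did:**
- **Choosing the tube:** A wrist-camera look down the right bore read about 106 mm deep, so it holds the disc. I did not look into or use the left tube.
- **Choosing the probe:** I took the small blue-handled probe from the holder's middle hole, leaving the two larger look-alikes. It came out straight and was turned 35° onto the bore axis.
- **Fitting:** The stopper met the rim at about 54 mm depth and then slid on the stem at about 5 N. The stem passed the 67 mm slug depth with no stop. The tip met the disc at about 106 mm at roughly 10 mm/s. Axial force peaked at 23 N in the readings I took, about 18 N of it on the tip. I then eased off, let go and backed away along the axis.

**Last checks:**
- **Handle height:** The wrist view puts the handle's top 83 mm above the mouth, where 81 is expected.
- **Stopper:** The wrist view puts the flange top at 9.7 mm, where 8 is expected. That is from only 8 pixels, but it is high by the same 2 mm as the handle, which matches the calibration. Side and wrist pictures show no gap at the rim.
- **Red ring:** It sits at the stopper's top in the side view (5 pixels, about 12 mm above the rim, where 8 to 12 is expected). It is hidden from the wrist camera.
- **Other things:** The rod, spatula, beaker and timer look unmoved in the last side picture. I did not re-measure them.

An early automatic fit of the handle's top in the hand was wrong because it took in the gripper pads. I replaced it with a hand-read one before inserting.

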